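# Load the filter cartridge through the dust flap of an ice maker's water tank

## Task

Fit the flat oblong filter cartridge into the ice maker's water tank: put it upright down through the spring dust flap into the filter bay, and with closed fingers press it on down until the two catches snap over its top, so that it stays down on the valve and the flap swings shut behind it. Press gently, with no more than 25 N, so as not to ram it onto the seat, and leave everything else on the mat where it is.

Things in the scene. Friction and masses are not known exactly. Their poses are not given: they have to be found in the camera images.
- cartridge: the filter cartridge to fit: a white oblong block with flat sides, 32 mm (own x) by 54 mm (own y) by 100 mm tall, edges rounded 3 mm, 0.15 to 0.26 kg, standing upright on the mat, flat foot and top, the same after a half turn about z. Origin: centre of its underside, z up. It goes into the bay with its x along the tank's x, either way round.
- tank: the ice maker's water tank, fixed: a white filter-bay column, 90 (own x) by 100 (y) by 180 mm tall, its top the deck, centred on the origin, and a lower clear water chamber (160 by 145 mm, under 167 mm high) on its -y side. Origin: on the mat under the centre of the bay's mouth, z up. Catches, valve and seat hang together on an adjuster in the bay, so their depth cannot be measured, only felt.
- tank_mouth (a point): centre of the bay's mouth at deck level, 180 mm above the mat. The bay is a vertical well 36 mm (x) by 57 mm (y), with a collar round the mouth that stands 4 mm above the deck and slopes inward, the dust flap 5 mm down (there the well is 42 mm in x, to 50 mm depth, the extra at +x), then two catches, and the valve on a hard seat. Closed fingers must follow the cartridge 45 to 70 mm down.
- flap (a joint): angle of the spring dust flap, a plate 37 by 54 mm hinged along the tank's y at the +x edge of the mouth, 5 mm below the deck: 0 shut (level), 1.5 folded down along the +x wall. Its spring shuts it (under 2 N at its free edge; opening it with the cartridge, near the hinge, takes up to about 8 N) once the fingers are out and the cartridge's top is more than 42 mm below the deck.
- valve (a joint): how far the sprung valve stem on the hard seat (seat_c0) at the bottom of the bay is pressed, m: 0 free, met when the cartridge's top is 4 mm short of passing the catches; about 0.004 when they hold it; 0.0065 on the seat, 2.5 mm past the snap. Its spring gives 3.5 to 11 N; pushing to the snap takes up to 13 N, a steep rise past that is the seat. Let go, it lifts the cartridge against the catches.
- catch_a (a joint): how far the spring catch in the middle of the tank's +y wall is pushed into the wall, m: 0 free (5.5 mm out into the well, 46 mm between the two), about 0.004 (0.002 to 0.006) with the cartridge beside it, back to 0 once snapped over its top. Slope on top, flat underside 45 to 67 mm below the deck. A cartridge let down rests on the slopes; passing them takes 3 to 10 N, then it drags with 0 to 5 N.
- catch_b (a joint): the same for the catch in the -y wall, at the same depth. Felt at the fingers, the push grows on the valve and falls by some 2 to 4 N at the snap; from the valve on go slower than about 15 mm/s, as a quick arrival on the seat jolts it
- round_filter: a round white filter, 52 mm diameter, 104 mm tall with a narrower neck, standing near the cartridge; not to be used. Origin: centre of its underside.
- square_filter: a square white filter block, 66 by 66 by 78 mm with a short round spout on top, standing near the cartridge; not to be used. Origin: centre of its underside.
- board: a loose circuit board lying on the mat, 105 by 72 mm, 24 mm high. Origin: centre of its underside.
- screw_dish: a small steel dish, 76 mm across and 28 mm high. Origin: centre of its underside.
- screwdriver: a screwdriver with a thick handle lying on the mat, about 200 mm long
- pliers: a pair of pliers lying on the mat, about 160 mm long
- fan: a square cooling fan lying on the mat, 92 by 92 by 27 mm. Origin: centre of its underside.
Not all that is in view belongs to the job. Leave any orange or pink look-alike of the cartridge alone.

How it is judged (in metres and radians):
On the way, in this order (a step that is already met when the one before it is completed fails the run):
1. the cartridge's foot has been put upright down through the flap into the bay (z of cartridge in the frame of tank below 0.155 m and horizontal distance between cartridge and tank_mouth below 0.01 m and angle between cartridge's own z axis and vertical below 0.2 rad and value of joint flap above 0.6 rad), for 0.1 s.
2. the cartridge has been pressed down until both catches have snapped over its top (z of cartridge in the frame of tank below 0.038 m and value of joint valve above 0.002 m and value of joint each of catch_a, catch_b below 0.0015 m), for 0.1 s.
At the end, for the whole second after the job is handed in: the cartridge is at rest upright (0.1 rad) in the bay, within 6 mm of the mouth's centre line, top over 42 mm below the deck, under both catches (each within 1.5 mm of fully out), the valve pressed over 2 mm, and the flap shut (under 0.08 rad) (all of step 2 and horizontal distance between cartridge and tank_mouth below 0.006 m and angle between cartridge's own z axis and vertical below 0.1 rad and value of joint flap below 0.08 rad and linear speed of cartridge below 0.01 m/s); the robot touches nothing.
It fails at once if the cartridge is rammed onto the hard seat under the valve with more than 22 N (contact force between cartridge and seat_c0 above 22 N).
It fails at once if another thing on the mat is moved by more than 30 mm (distance of any of round_filter, square_filter, board, screw_dish, screwdriver, pliers, fan from where it was at the start of the episode above 0.03 m).
It also fails if it takes over 64 s, if anything falls off the work surface, if the arm or the gripper's body presses on something with over 40 N, if the wrist force passes 120 N, or if a joint passes its speed limit or range.

## Robot

A 6-joint arm with a two-finger parallel gripper is mounted at the origin on the work surface. World frame = base frame: x ahead of the robot, y to its left, z up, the work surface at z = 0. Lengths are in m, angles in degrees, forces in N, time in s.
With the tool pointing down it reaches from about 0.4 to 0.825 m from the base axis. Payload 7 kg.
Tool frame: the origin (TCP) lies at the very end of the fingers, on their centre line; the grasp point (between the pads) lies 19 mm behind it; z points along the fingers, y is the line along which they close (so a half turn about z gives the same grasp; the last joint's range is limited). The gripper opens to 88 mm and grips with 3 to 60 N. Pads are 19 mm wide; open, the fingers measure 130 mm over their backs; the gripper's body (78 mm by 193 mm) begins 47 mm behind the grasp point.
Start: joints at [-59.066, 20.546, 0.682, 0, -70.136, -16.507], TCP at [0.168, -0.654, 0.227] pointing down, gripper open.
Joint ranges: [-176.03, 176.03], [-82.01, 121.73], [-58.28, 71.71], [-173.87, 95.51], [-174.79, -0.11], [-173.66, 173.66]. Speed limits (degrees/s): [136.94, 136.94, 172.46, 180, 180, 180].

## Interface

Orientations are given as [roll, pitch, yaw] about the fixed x, y, z axes, in that order (R = Rz(yaw) Ry(pitch) Rx(roll)).
In Python, from plant import get_state, imaging, r, finder gives the robot as it stands.
- The arm moves only by the shell command python3 -m handwheel 'ROWS' [FORCE]. ROWS is JSON, a list of rows, each a list of 5 numbers: the closure, from 0 (fully open) to 1 (shut), then the shift along the world's x, y, z in cm, then the turn about the world's z in degrees. A call has 1 to 8 rows; each row is the pose to reach, as a shift and turn from the pose commanded when the call began; what a row does not reach only later rows make up. A row lasts 1/8 s, in which the tool goes at most 62.5 mm and 10.7 degrees, less where a joint would pass 70% of its speed; a pose out of reach is approached as far as the arm can. A call with a gripper value outside its range is refused whole. The fingers move at their own pace and stop on an object; FORCE is the grip in N (left out, the last holds). Time passes only in rows, so rows that repeat a pose let the fingers close. It gives the time, the measured TCP pose, the force, the opening and the grip force at its end, in the units of the state.
- get_state(): the state, without advancing time (a new reading comes with each control period).
- imaging.capture(name): name is "scene" or "top"; returns (picture, depth): 400x640x3 uint8, red, green, blue; 400x640 float32, m along the optical axis (not along the pixel's ray), 0 where there is no reading.
- imaging.get_calibration(name): a dict with "fx", "fy", "cx", "cy" (pixels), "dist" ([k1, k2, p1, p2, k3] as OpenCV has them; the pictures are not rectified), "rvec" (rotation vector, rad) and "tvec" (3), from world to camera coordinates, as OpenCV has them. Camera axes: x right, y down, z forward; pixel columns grow to the right and rows downward; lengths in m; the calibration is good to about 2 mm. A picture is of the moment at which its call begins. get_calibration takes no time and is no camera call.
- r.close_job(): hands the job in; it is judged then, once.
Trained networks look in the newest picture that a camera, given by its name, has taken for a name from the list of things; names that differ only in an ending like _2 or _b are one class to them, and where a whole thing is asked for, a point or a joint stands for the part that bears it (a point fixed in the world has none). Each returns a list of dicts, best first, with "p" (0 to 1); they miss things now and then, are a little off and sometimes report something else, mostly with a low value. They report only what shows in the picture. A call takes as long as a camera call. They do not tell look-alikes from the thing itself.
- finder.cut_out(camera, query): "region" (400x640 bool, what is visible of it) and "pixel" ([column, row] in pixels, amid what is visible of it).
The state is a dict: "time_s": time; "joints": joint angles; "qd": joint speeds; "joint_torque": joint torques, N m; "tcp_pos": TCP position; "eef_rot": TCP orientation; "contact_force": force on the tool from outside, world axes, zero at the start; "moment": the same for the moment, N m; "gripper_width": finger opening in m; "gripper_force": force on a finger pad.
Only numpy, scipy, OpenCV 4.12 (cv2) and the standard library are available. Lean on these libraries where they do the work, as an engineer would, in place of code of your own. Each camera call takes 0.05 s, during which the arm holds its last target. There are 200 camera calls.

## Working session

There is one attempt and no reset: what is moved stays moved. The work goes in short steps, Python scripts to look and compute and a shell command to move; the robot and the scene stay as the last step left them, time stands still between calls to the robot, and variables do not carry over. Pictures are saved under pics/ and viewed, at most 10 in all, crops included, and the job is handed in when it is done.

```bash
mkdir -p pics; cat > h.py <<'E'
import numpy as np, cv2
from plant import get_state, imaging, r, finder
def cloud(name, depth):
    c=imaging.get_calibration(name)
    K=np.array([[c['fx'],0,c['cx']],[0,c['fy'],c['cy']],[0,0,1.]])
    v,u=np.mgrid[0:400,0:640]
    n=cv2.undistortPoints(np.stack([u.ravel(),v.ravel()],1).astype(np.float64)[:,None],K,np.array(c['dist'],float)).reshape(400,640,2)
    P=np.dstack([n*depth[...,None],depth])
    R=cv2.Rodrigues(np.array(c['rvec'],float))[0]; t=np.array(c['tvec'],float).ravel()
    W=(P-t)@R
    W[depth==0]=np.nan
    return W
def save(name,img,box=None,scale=1):
    if box: img=img[box[1]:box[3],box[0]:box[2]]
    img=cv2.resize(img,None,fx=scale,fy=scale,interpolation=cv2.INTER_CUBIC)
    cv2.imwrite('pics/'+name+'.png',cv2.cvtColor(img,cv2.COLOR_RGB2BGR))
E
python3 - <<'E'
from h import *
im={}
for n in('scene','top'):
    p,d=imaging.capture(n); im[n]=p; np.savez('pics/'+n,p=p,d=d,W=cloud(n,d))
    W=cloud(n,d)
    for q in('cartridge','tank','round_filter','square_filter','flap'):
        for o in finder.cut_out(n,q)[:4]:
            m=o['region']; w=W[m]; 
            print(n,q,round(o['p'],2),np.round(o['pixel']),m.sum(),np.round(np.nanmedian(w,0),3),'zmax',np.round(np.nanpercentile(w[:,2],97),3))
    save(n,p)
print(get_state())
E
```

```text
scene cartridge 0.88 [326. 218.] 526 [0.543 0.079 0.075] zmax 0.104
scene cartridge 0.88 [387. 187.] 496 [0.365 0.224 0.076] zmax 0.104
scene cartridge 0.83 [338. 247.] 586 [0.628 0.148 0.078] zmax 0.104
scene cartridge 0.58 [291. 238.] 509 [0.634 0.012 0.082] zmax 0.104
scene tank 0.89 [236. 193.] 6290 [ 0.559 -0.186  0.15 ] zmax 0.184
scene round_filter 0.97 [421. 226.] 536 [0.497 0.337 0.074] zmax 0.107
scene flap 0.72 [257. 167.] 141 [ 0.505 -0.133  0.177] zmax 0.18
top cartridge 0.81 [297. 177.] 271 [0.61  0.148 0.099] zmax 0.104
top cartridge 0.73 [345. 174.] 258 [0.619 0.008 0.099] zmax 0.104
top cartridge 0.72 [311. 235.] 198 [0.436 0.094 0.1  ] zmax 0.104
top cartridge 0.71 [267. 260.] 234 [0.357 0.221 0.099] zmax 0.105
top tank 0.68 [416. 201.] 4930 [ 0.528 -0.209  0.152] zmax 0.183
top round_filter 0.79 [232. 212.] 336 [0.479 0.333 0.085] zmax 0.107
top square_filter 0.55 [276. 223.] 524 [0.463 0.211 0.078] zmax 0.091
top flap 0.61 [392. 211.] 224 [ 0.509 -0.131  0.175] zmax 0.179
{'time_s': 0.6, 'joints': array([-5.90677089e+01,  2.05468146e+01,  6.83982819e-01, -2.27621373e-04,
       -7.01350805e+01, -1.65070887e+01]), 'qd': array([0.02262852, 0.04965727, 0.02241961, 0.04448632, 0.01038703,
       0.02238118]), 'joint_torque': array([ 1.20979621e-03, -5.81992435e+01,  2.93179286e+01,  6.99958384e+00,
        1.23689877e-02,  3.21652550e-06]), 'tcp_pos': array([ 0.16814566, -0.65372296,  0.2265708 ]), 'eef_rot': array([-1.79998059e+02,  7.98454485e-04, -1.65574875e+02]), 'contact_force': array([-0.49022138, -0.52984463,  0.49205527]), 'moment': array([-0.04784617, -0.00804208,  0.02502272]), 'gripper_force': 0.0, 'gripper_width': 0.08765597996872523}
```

```bash
python3 - <<'E'
from h import *
a=np.load('pics/scene.npz')['p'];b=np.load('pics/top.npz')['p']
save('s2',a[100:330,150:480],None,2.4); save('t2',b[120:310,190:490],None,2.6)
E
```

```text
(no output)
```

View pics/s2.png

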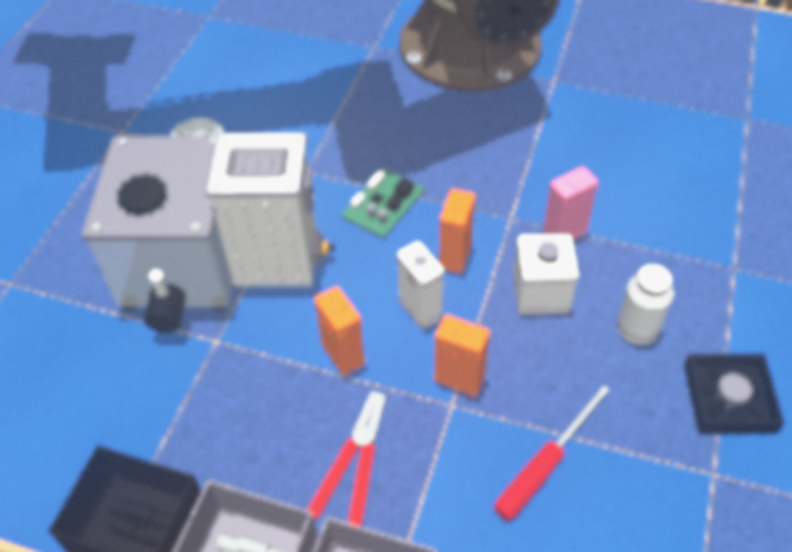

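View pics/t2.png

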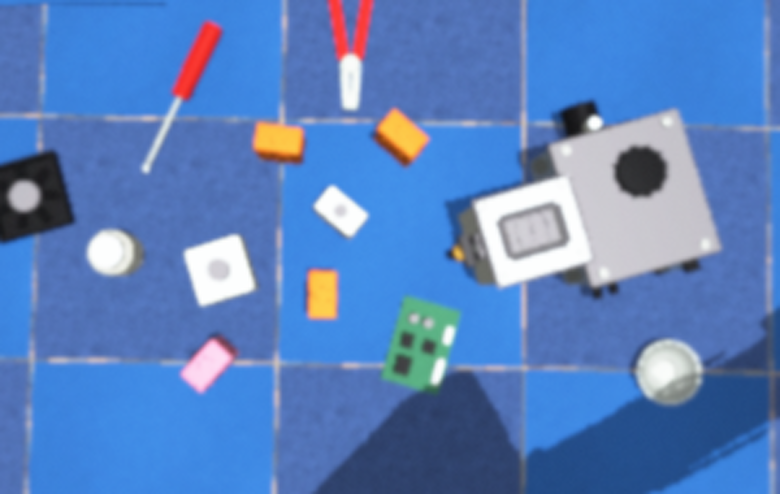

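Candidates in the scene picture: white block (325,218), the cartridge; orange blocks (340,248), (292,238) and (340,196); a pink block (388,185); the white square filter (378,213) and round filter (420,226), neither to be used. I choose the white oblong at scene (325,218), top (321,201). The tank mouth is at top (395,208), with the chamber on its right (world -y).

```bash
python3 - <<'E'
from h import *
def rect(P):
    c,s,a=cv2.minAreaRect((P*1000).astype(np.float32)); return np.round(c,1),np.round(s,1),round(a,1)
for n in('top','scene'):
    f=np.load(f'pics/{n}.npz');W=f['W'];p=f['p'].astype(int)
    x,y,z=W[...,0],W[...,1],W[...,2]; sat=p.max(2)-p.min(2)
    m=(np.hypot(x-.54,y-.08)<.055)&(z>.088)&(z<.115)&(sat<70)
    print(n,'cart',m.sum(),rect(W[m][:,:2]),np.round(W[m].mean(0),4))
    m=(abs(x-.52)<.12)&(abs(y+.13)<.1)&(z>.172)&(z<.192)
    print(n,'deck',m.sum(),rect(W[m][:,:2]),np.round(W[m].mean(0),4),np.nanpercentile(z[m],[5,50,95]))
    col=(abs(x-.52)<.12)&(abs(y+.13)<.1)&(z>.16)
    # mouth: dark pixels in deck
    if n=='top':
        g=p.mean(2); mm=col&(g<200); mm=mm&(np.hypot(x-.508,y+.131)<.045)
        print('mouth',mm.sum(),rect(W[mm][:,:2]))
    m2=(np.hypot(x-.508,y+.131)<.05)&(z>.1795)&(z<.19)
    print('collar?',np.round(W[m2].mean(0),4))
    if n=='top':save('c1',f['p'],(300,170,440,250),5.5)
E
```

```text
top cart 198 (array([532. ,  75.8]), array([53.9, 32.1]), 51.3) [0.5315 0.0758 0.0993]
top deck 1331 (array([ 507.9, -129.7]), array([ 97.8, 108.6]), 16.9) [ 0.5077 -0.1292  0.1791] [0.17370967 0.17932786 0.18388788]
mouth 277 (array([ 507.5, -129.2]), array([48.9, 70.1]), 16.9)
collar? [ 0.5085 -0.1319  0.1818]
scene cart 217 (array([532.8,  73.5]), array([54.6, 33.1]), 51.0) [0.5363 0.075  0.0997]
scene deck 1043 (array([ 507.6, -132.3]), array([104.2, 108.5]), 16.7) [ 0.5107 -0.1307  0.1814] [0.17627558 0.18182777 0.1854099 ]
collar? [ 0.5098 -0.1304  0.1828]
```

View pics/c1.png

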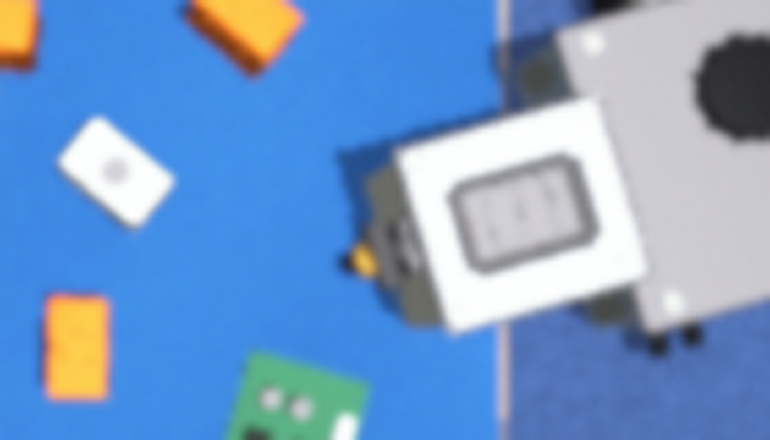

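The crop confirms the white oblong with flat sides: centre (0.532, 0.0755), long axis at 51.3°, 54×32 mm. The mouth is at (0.5075, -0.130), with the tank yaw at 16.9°. I'll now move over the cartridge.

```bash
python3 -m handwheel '[[0.3,0,0,3,0],[0.3,36.4,72.9,3,37],[0.3,36.4,72.9,3,37],[0.3,36.4,72.9,3,37],[0.3,36.4,72.9,3,37],[0.3,36.4,72.9,3,37],[0.3,36.4,72.9,3,37],[0.3,36.4,72.9,3,37]]' 25
```

```text
time_s: 1.6
tcp_pos: [0.3642, -0.2605, 0.2571]
eef_rot: [-179.9, 0.0, -128.6]
contact_force: [1.8, -0.4, -0.4]
gripper_width: 0.0612
gripper_force: 0.0
```

```bash
python3 -m handwheel '[[0.3,16.8,33.6,0,0],[0.3,16.8,33.6,0,0],[0.3,16.8,33.6,0,0],[0.3,16.8,33.6,0,0],[0.3,16.8,33.6,0,0],[0.3,16.8,33.6,0,0],[0.3,16.8,33.6,0,0],[0.3,16.8,33.6,0,0]]'
python3 -c "
from h import *
print(get_state()['tcp_pos'])
p,d=imaging.capture('scene');W=cloud('scene',d);save('a1',p,(260,130,400,270),4)"
```

```text
time_s: 2.6
tcp_pos: [0.5314, 0.0739, 0.2563]
eef_rot: [180.0, -0.0, -128.5]
contact_force: [0.4, -0.9, -0.2]
gripper_width: 0.0612
gripper_force: 0.0
[0.53135695 0.07391671 0.25626323]
```

View pics/a1.png

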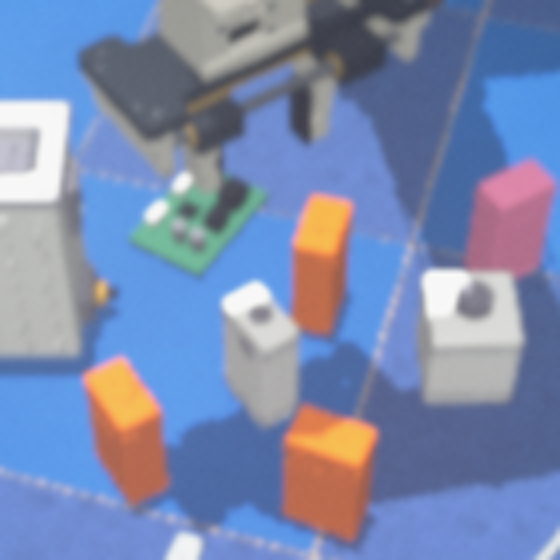

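The gripper hangs above the white block (around crop (260,350)), with the fingers to either side of its flat faces and clear of the orange blocks. I'll descend and grip.

```bash
python3 -m handwheel '[[0.3,0.05,0.1,-6,0],[0.3,0.05,0.1,-11,0],[0.3,0.05,0.1,-15,0],[0.3,0.05,0.1,-19,0],[0.3,0.05,0.1,-19,0],[0.75,0.05,0.1,-19,0],[0.75,0.05,0.1,-19,0],[0.75,0.05,0.1,-19,0]]' 25
python3 -m handwheel '[[0.75,0,0,0,0],[0.75,0,0,0,0],[0.75,0,0,1,0],[0.75,0,0,3,0]]'
```

```text
time_s: 3.65
tcp_pos: [0.5328, 0.075, 0.068]
eef_rot: [-179.9, 0.1, -128.6]
contact_force: [0.2, 0.1, -0.2]
gripper_width: 0.0366
gripper_force: 0.0
time_s: 4.15
tcp_pos: [0.5313, 0.0744, 0.0964]
eef_rot: [179.9, -0.1, -128.6]
contact_force: [0.6, 0.1, -1.8]
gripper_width: 0.0321
gripper_force: 25.0
```

```bash
python3 -m handwheel '[[0.75,0,0,5,0],[0.75,0,0,10,0],[0.75,0,0,15,0],[0.75,0,0,19,10],[0.75,-0.4,-4,19,20],[0.75,-0.9,-8,19,30],[0.75,-1.4,-12,19,40],[0.75,-1.9,-16,19,50]]'
python3 -m handwheel '[[0.75,-0.4,-3,0,5],[0.75,-0.5,-4.4,0,5.5],[0.75,-0.5,-4.4,0,5.5],[0.75,-0.5,-4.4,0,5.5]]'
python3 - <<'E'
from h import *
for n in('scene','top'):
    p,d=imaging.capture(n);W=cloud(n,d);np.savez('pics/b'+n,p=p,d=d,W=W)
    x,y,z=W[...,0],W[...,1],W[...,2];sat=p.max(2).astype(int)-p.min(2)
    m=(np.hypot(x-.508,y+.13)<.05)&(z>.212)&(z<.325)
    for a in np.arange(.205,.33,.01):
        k=m&(abs(z-a)<.005)
        if k.sum()>3: print(n,round(a,3),k.sum(),np.round(W[k].mean(0)[:2],4))
    m=(np.hypot(x-.508,y+.13)<.045)&(z>.30)&(z<.335)
    save('b'+n,p,(180,60,340,240) if n=='scene' else (330,140,470,260),3.3)
a=cv2.imread('pics/bscene.png');b=cv2.imread('pics/btop.png')
H=max(a.shape[0],b.shape[0]);f=lambda i:cv2.copyMakeBorder(i,0,H-i.shape[0],0,0,cv2.BORDER_CONSTANT)
o=np.hstack([f(a),f(b)]);o=cv2.resize(o,None,fx=800/o.shape[1],fy=800/o.shape[1]);cv2.imwrite('pics/bb.png',o);print(o.shape)
print(get_state()['tcp_pos'],get_state()['eef_rot'],get_state()['contact_force'])
E
```

```text
time_s: 5.15
tcp_pos: [0.5124, -0.0864, 0.2869]
eef_rot: [180.0, 0.0, -78.2]
contact_force: [1.0, -0.2, -1.4]
gripper_width: 0.0321
gripper_force: 25.0
time_s: 5.65
tcp_pos: [0.5081, -0.1287, 0.2865]
eef_rot: [180.0, 0.0, -73.1]
contact_force: [-0.5, 0.4, -2.1]
gripper_width: 0.0322
gripper_force: 25.0
scene 0.225 36 [ 0.5223 -0.1253]
scene 0.235 64 [ 0.5202 -0.1249]
scene 0.245 63 [ 0.5215 -0.1236]
scene 0.255 69 [ 0.5211 -0.125 ]
scene 0.265 64 [ 0.5209 -0.1244]
scene 0.275 55 [ 0.5201 -0.1213]
scene 0.285 38 [ 0.52   -0.1195]
scene 0.295 33 [ 0.5298 -0.1169]
scene 0.305 22 [ 0.523 -0.112]
scene 0.315 14 [ 0.5103 -0.1045]
(480, 800, 3)
[ 0.50821861 -0.12850531  0.2865491 ] [ 1.79998209e+02  9.92295773e-03 -7.30542464e+01] [ 0.24389521 -0.23978017 -2.11361129]
```

View pics/bb.png

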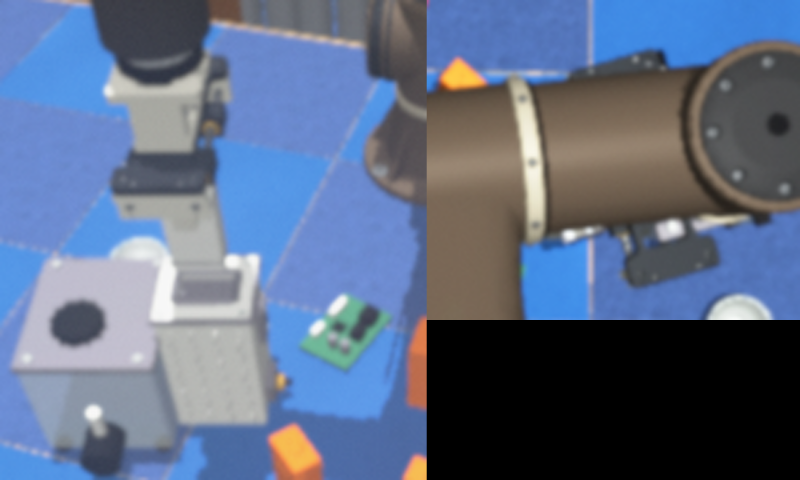

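The held block's foot hangs just above the mouth (left panel, about (205,280)). The top view is blocked by the arm. I'll check the block's faces in the tank frame against the collar and deck from the same scene camera.

```bash
python3 - <<'E'
from h import *
a=np.deg2rad(16.9);ex=np.array([np.cos(a),np.sin(a)]);ey=np.array([-np.sin(a),np.cos(a)])
f=np.load('pics/bscene.npz');W=f['W'];O=np.array([.5078,-.1305])
q=W[...,:2]-O;X=q@ex;Y=q@ey;Z=W[...,2]
m=(abs(X)<.04)&(abs(Y)<.05)&(Z>.232)&(Z<.265)
print('cart n',m.sum(),'X pct',np.round(np.percentile(X[m],[2,10,25,50,75,90,98])*1000,1),'Y',np.round(np.percentile(Y[m],[0,2,10,25,50,75,90,98,100])*1000,1))
m=(X>-.06)&(X<.06)&(abs(Y)<.07)&(Z>.177)&(Z<.19)
print('deck X',np.round(np.percentile(X[m],[0,1,5,50,95,99,100])*1000,1),'Y',np.round(np.percentile(Y[m],[0,1,5,50,95,99,100])*1000,1))
m=(abs(X)<.05)&(abs(Y)<.07)&(Z>.08)&(Z<.15)&(X>.03)
print('col +x face',np.round(np.percentile(X[m],[10,50,90])*1000,1),'Y',np.round(np.percentile(Y[m],[1,5,95,99])*1000,1))
m=(abs(X)<.04)&(abs(Y)<.045)&(Z>.20)&(Z<.3)
print('foot z',np.round(np.percentile(Z[m],[0,1,2,5]),4))
t=get_state()['tcp_pos'][:2]-O;print('tcp in tank',t@ex*1000,t@ey*1000)
# column/cart width by row of gray edges: pixel coords
for n in ('scene',):
  p=f['p']; m=(abs(X)<.04)&(abs(Y)<.05)&(Z>.232)&(Z<.265); v,u=np.where(m);print(u.min(),u.max(),v.min(),v.max())
f0=np.load('pics/scene.npz');W=f0['W'];c=np.array([.532,.0755]);b=np.deg2rad(51.3-90)
q=W[...,:2]-c;x=q@[np.cos(b),np.sin(b)];y=q@[-np.sin(b),np.cos(b)];z=W[...,2]
m=(abs(x)<.03)&(abs(y)<.045)&(z>.02)&(z<.075)
print('orig cart X',np.round(np.percentile(x[m],[2,10,25,50,75,90,98])*1000,1),'Y',np.round(np.percentile(y[m],[2,10,25,50,75,90,98])*1000,1))
E
```

```text
cart n 216 X pct [-7.5 12.2 14.9 15.7 16.5 17.2 17.8] Y [-29.  -27.2 -22.  -12.9   2.3  17.2  25.7  26.1  26.4]
deck X [-52.7 -48.6 -38.9  11.   47.6  49.   50.9] Y [-56.3 -54.7 -51.    3.5  48.9  52.4  53.2]
col +x face [42.2 44.  45.9] Y [-52.2 -48.1  45.9  48.7]
foot z [0.2226 0.2243 0.2246 0.227 ]
tcp in tank 0.9803932286566234 1.7868567472504755
241 264 143 158
orig cart X [-13.7  -6.4   3.6  15.9  16.9  17.4  17.8] Y [-23.3 -16.8  -1.9  22.3  24.4  25.5  26.4]
```

Relative to the column the block sits about 0.5–0.8 mm off, inside the clearance. I'll nudge it slightly and descend watching the force.

```bash
python3 -m handwheel '[[0.75,-0.04,-0.05,-1,0],[0.75,-0.04,-0.05,-2,0],[0.75,-0.04,-0.05,-2.8,0],[0.75,-0.04,-0.05,-3.2,0],[0.75,-0.04,-0.05,-3.6,0],[0.75,-0.04,-0.05,-4,0],[0.75,-0.04,-0.05,-4.4,0],[0.75,-0.04,-0.05,-4.4,0]]' 35
```

```text
time_s: 6.75
tcp_pos: [0.5078, -0.1298, 0.2427]
eef_rot: [-180.0, -0.0, -73.1]
contact_force: [1.4, -0.1, -1.7]
gripper_width: 0.0319
gripper_force: 35.0
```

```bash
python3 -m handwheel '[[0.75,0,0,-0.3,0],[0.75,0,0,-0.6,0],[0.75,0,0,-0.9,0],[0.75,0,0,-1.2,0],[0.75,0,0,-1.5,0],[0.75,0,0,-1.5,0]]'
python3 -m handwheel '[[0.75,0,0,-0.3,0],[0.75,0,0,-0.6,0],[0.75,0,0,-0.9,0],[0.75,0,0,-1.2,0],[0.75,0,0,-1.2,0]]'
```

```text
time_s: 7.5
tcp_pos: [0.507, -0.1298, 0.2267]
eef_rot: [179.9, 0.0, -73.1]
contact_force: [-2.1, -1.4, -1.9]
gripper_width: 0.0316
gripper_force: 35.0
time_s: 8.12
tcp_pos: [0.5074, -0.1297, 0.2151]
eef_rot: [180.0, 0.0, -73.1]
contact_force: [-2.5, -0.4, -2.1]
gripper_width: 0.0319
gripper_force: 35.0
```

```bash
python3 -m handwheel '[[0.75,0,0,-0.3,0],[0.75,0,0,-0.6,0],[0.75,0,0,-0.6,0]]'
python3 -m handwheel '[[0.75,0,0,-0.3,0],[0.75,0,0,-0.6,0],[0.75,0,0,-0.6,0]]'
```

```text
time_s: 8.5
tcp_pos: [0.5075, -0.1297, 0.2092]
eef_rot: [180.0, 0.0, -73.1]
contact_force: [-1.9, -0.6, -2.5]
gripper_width: 0.0317
gripper_force: 35.0
time_s: 8.88
tcp_pos: [0.5074, -0.1298, 0.2031]
eef_rot: [180.0, 0.0, -73.1]
contact_force: [-1.6, -0.9, -2.4]
gripper_width: 0.0318
gripper_force: 35.0
```

```bash
python3 -m handwheel '[[0.75,0,0,-0.3,0],[0.75,0,0,-0.6,0],[0.75,0,0,-0.6,0]]'; python3 -m handwheel '[[0.75,0,0,-0.2,0],[0.75,0,0,-0.4,0],[0.75,0,0,-0.4,0]]'
```

```text
time_s: 9.25
tcp_pos: [0.5074, -0.1297, 0.1972]
eef_rot: [180.0, 0.0, -73.1]
contact_force: [-1.5, -0.5, -2.3]
gripper_width: 0.0317
gripper_force: 35.0
time_s: 9.62
tcp_pos: [0.5075, -0.1298, 0.1933]
eef_rot: [180.0, 0.0, -73.1]
contact_force: [-1.3, -0.3, -2.6]
gripper_width: 0.032
gripper_force: 35.0
```

```bash
python3 -m handwheel '[[0.75,0,0,-0.3,0],[0.75,0,0,-0.5,0],[0.75,0,0,-0.5,0]]' 10; python3 -m handwheel '[[0.75,0,0,0,0],[0.5,0,0,0,0],[0.3,0,0,0,0],[0.3,0,0,0,0],[0.3,0,0,0,0]]'
python3 - <<'E'
from h import *
p,d=imaging.capture('scene');W=cloud('scene',d);np.savez('pics/e',p=p,d=d,W=W)
save('e',p,(180,60,340,240),3.3)
E
```

```text
time_s: 10.0
tcp_pos: [0.5083, -0.1299, 0.1891]
eef_rot: [-179.9, -0.0, -73.1]
contact_force: [-0.3, -0.4, 3.6]
gripper_width: 0.0323
gripper_force: 10.0
time_s: 10.62
tcp_pos: [0.5076, -0.1297, 0.1884]
eef_rot: [180.0, 0.0, -73.1]
contact_force: [0.5, 1.0, -0.6]
gripper_width: 0.06
gripper_force: 0.0
```

View pics/e.png

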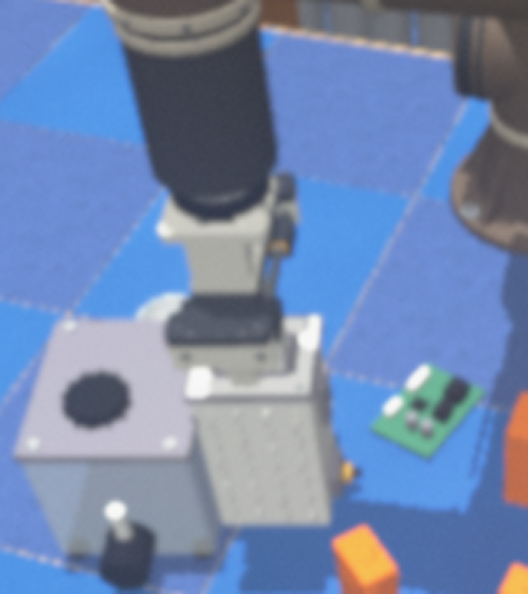

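The cartridge was felt resting on the catch slopes at TCP z≈0.189 (foot 58 mm deep) and is now released. In the picture it stands in the mouth between the open fingers (about (240,370)). Closed, the fingers measure about 42 mm over their backs, so they must lie along the tank's y; I'll raise, turn 90° and close.

```bash
python3 -m handwheel '[[0.3,0,0,3,0],[0.3,0,0,6,0],[0.3,0,0,7,0],[0.6,0,0,7,-10],[0.8,0,0,7,-20],[1,0,0,7,-30],[1,0,0,7,-40],[1,0,0,7,-50]]' 20; python3 -m handwheel '[[1,0,0,0,-10],[1,0,0,0,-20],[1,0,0,0,-30],[1,0,0,0,-40],[1,0,0,0,-40],[1,0,0,0,-40]]'
python3 - <<'E'
from h import *
p,d=imaging.capture('scene');W=cloud('scene',d)
a=np.deg2rad(16.9);ex=np.array([np.cos(a),np.sin(a)]);ey=np.array([-np.sin(a),np.cos(a)]);O=np.array([.5078,-.1305])
q=W[...,:2]-O;X=q@ex;Y=q@ey;Z=W[...,2]
m=(abs(X)<.03)&(abs(Y)<.04)&(Z>.195)&(Z<.235)
print('cart',m.sum(),np.round(np.nanpercentile(W[m],[50,95,99],axis=0),4),'X',np.percentile(X[m],[10,50,90])*1e3,'Y',np.percentile(Y[m],[2,98])*1e3)
for lo,hi in((.26,.275),(.275,.29)):
    m=(abs(X)<.04)&(abs(Y)<.05)&(Z>lo)&(Z<hi);print('fingers',m.sum(),'X',np.percentile(X[m],[5,50,95])*1e3,'Y',np.percentile(Y[m],[2,98])*1e3)
save('g',p,(180,60,340,240),3.3)
E
```

```text
time_s: 11.68
tcp_pos: [0.5073, -0.1297, 0.2578]
eef_rot: [179.9, -0.0, -123.4]
contact_force: [0.2, -0.2, -0.5]
gripper_width: 0.0169
gripper_force: 0.0
time_s: 12.42
tcp_pos: [0.5075, -0.1298, 0.2582]
eef_rot: [180.0, -0.0, -162.9]
contact_force: [0.4, 0.6, 0.2]
gripper_width: 0.0005
gripper_force: 0.0
cart 316 [[ 0.514  -0.1295  0.2213]
 [ 0.5253 -0.1058  0.2255]
 [ 0.5272 -0.1036  0.2264]] X [-11.92126528   8.94975534  12.6754173 ] Y [-27.24168548  25.12037907]
fingers 43 X [-3.95650526 10.03586473 13.48111825] Y [-16.99690035  14.50785804]
fingers 57 X [ 8.29699079 11.64624953 13.72477371] Y [-17.48006276  14.57583029]
```

View pics/g.png

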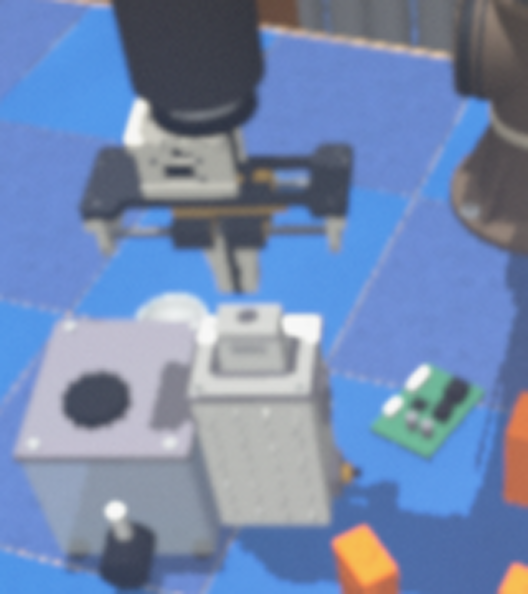

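The cartridge stands upright in the mouth with its top at z≈0.222 (crop (250,320)). The closed fingers are centred above it, 32 mm wide along tank y. Now to press down.

```bash
python3 -m handwheel '[[1,0,0,-1.2,0],[1,0,0,-2.4,0],[1,0,0,-3.2,0],[1,0,0,-3.4,0],[1,0,0,-3.6,0],[1,0,0,-3.8,0],[1,0,0,-4.0,0]]'; python3 -m handwheel '[[1,0,0,-0.2,0],[1,0,0,-0.4,0],[1,0,0,-0.6,0]]';python3 -m handwheel '[[1,0,0,-0.2,0],[1,0,0,-0.4,0],[1,0,0,-0.6,0]]'
```

```text
time_s: 13.35
tcp_pos: [0.5089, -0.1299, 0.2198]
eef_rot: [-179.9, 0.2, -163.0]
contact_force: [2.2, 0.6, 6.7]
gripper_width: 0.0003
gripper_force: 3.4
time_s: 13.72
tcp_pos: [0.5081, -0.1298, 0.2128]
eef_rot: [-180.0, 0.1, -163.1]
contact_force: [1.8, 0.2, 3.5]
gripper_width: 0.0005
gripper_force: 1.5
time_s: 14.1
tcp_pos: [0.5081, -0.1297, 0.2066]
eef_rot: [-180.0, 0.0, -163.1]
contact_force: [2.7, 0.5, 5.0]
gripper_width: 0.0002
gripper_force: 1.8
```

```bash
python3 -m handwheel '[[1,0,0,-0.3,0],[1,0,0,-0.6,0],[1,0,0,-0.9,0],[1,0,0,-1.2,0],[1,0,0,-1.5,0],[1,0,0,-1.8,0],[1,0,0,-2.1,0],[1,0,0,-2.4,0]]'; python3 -m handwheel '[[1,0,0,-0.3,0],[1,0,0,-0.6,0],[1,0,0,-0.9,0],[1,0,0,-1.2,0],[1,0,0,-1.5,0],[1,0,0,-1.8,0],[1,0,0,-2.1,0],[1,0,0,-2.4,0]]'
```

```text
time_s: 15.1
tcp_pos: [0.5076, -0.1298, 0.1823]
eef_rot: [180.0, -0.0, -163.1]
contact_force: [2.0, -0.4, 1.8]
gripper_width: 0.0005
gripper_force: 1.7
time_s: 16.1
tcp_pos: [0.5076, -0.1298, 0.1583]
eef_rot: [180.0, -0.0, -163.1]
contact_force: [2.2, 0.2, 3.8]
gripper_width: 0.0003
gripper_force: 1.6
```

```bash
python3 -m handwheel '[[1,0,0,-0.25,0],[1,0,0,-0.5,0],[1,0,0,-0.75,0],[1,0,0,-1.0,0],[1,0,0,-1.25,0],[1,0,0,-1.5,0]]'; python3 -m handwheel '[[1,0,0,-0.15,0],[1,0,0,-0.3,0],[1,0,0,-0.45,0],[1,0,0,-0.6,0],[1,0,0,-0.75,0],[1,0,0,-0.9,0]]'
```

```text
time_s: 16.85
tcp_pos: [0.5077, -0.1298, 0.1434]
eef_rot: [180.0, -0.0, -163.1]
contact_force: [2.3, 0.4, 3.3]
gripper_width: 0.0005
gripper_force: 1.6
time_s: 17.6
tcp_pos: [0.507, -0.1299, 0.1341]
eef_rot: [180.0, -0.1, -163.1]
contact_force: [-1.0, -0.1, 1.9]
gripper_width: 0.0007
gripper_force: 1.2
```

```bash
for i in 1; do python3 -m handwheel '[[1,0,0,-0.12,0],[1,0,0,-0.24,0],[1,0,0,-0.36,0]]'; python3 -m handwheel '[[1,0,0,-0.12,0],[1,0,0,-0.24,0]]'; python3 -m handwheel '[[1,0,0,-0.1,0],[1,0,0,-0.2,0]]'; done
```

```text
time_s: 17.98
tcp_pos: [0.5075, -0.1298, 0.1308]
eef_rot: [180.0, -0.0, -163.1]
contact_force: [-0.8, -1.7, 1.2]
gripper_width: 0.0004
gripper_force: 1.1
time_s: 18.23
tcp_pos: [0.5077, -0.1297, 0.1285]
eef_rot: [180.0, 0.0, -163.1]
contact_force: [-1.7, -1.1, 1.7]
gripper_width: 0.0005
gripper_force: 1.1
time_s: 18.48
tcp_pos: [0.5078, -0.1298, 0.1265]
eef_rot: [-180.0, 0.0, -163.1]
contact_force: [-1.0, -0.8, 0.8]
gripper_width: 0.0003
gripper_force: 1.1
```

```bash
python3 -m handwheel '[[1,0,0,-0.1,0],[1,0,0,-0.2,0]]'; python3 -m handwheel '[[1,0,0,-0.1,0],[1,0,0,-0.2,0]]'; python3 -m handwheel '[[1,0,0,-0.1,0]]'
```

```text
time_s: 18.73
tcp_pos: [0.5078, -0.1298, 0.1245]
eef_rot: [-180.0, 0.0, -163.1]
contact_force: [-0.8, 0.2, 2.2]
gripper_width: 0.0006
gripper_force: 1.1
time_s: 18.98
tcp_pos: [0.5077, -0.1298, 0.1225]
eef_rot: [-180.0, 0.0, -163.1]
contact_force: [-1.1, -0.3, 4.1]
gripper_width: 0.0004
gripper_force: 2.2
time_s: 19.1
tcp_pos: [0.5078, -0.1298, 0.1222]
eef_rot: [-180.0, 0.0, -163.1]
contact_force: [-5.2, 2.3, 14.1]
gripper_width: 0.0001
gripper_force: 7.4
```

```bash
python3 -m handwheel '[[1,0,0,0,0],[1,0,0,0,0]]'; python3 -m handwheel '[[1,0,0,-0.03,0],[1,0,0,-0.03,0]]'
```

```text
time_s: 19.35
tcp_pos: [0.5078, -0.1298, 0.1223]
eef_rot: [-180.0, 0.0, -163.1]
contact_force: [-4.0, 0.5, 7.8]
gripper_width: 0.0005
gripper_force: 5.2
time_s: 19.6
tcp_pos: [0.5078, -0.1298, 0.1223]
eef_rot: [-180.0, 0.0, -163.1]
contact_force: [-5.5, 1.3, 10.7]
gripper_width: 0.0004
gripper_force: 6.1
```

```bash
python3 -m handwheel '[[1,0,0,-0.03,0],[1,0,0,-0.03,0]]'; python3 -m handwheel '[[1,0,0,-0.03,0],[1,0,0,-0.03,0]]'
```

```text
time_s: 19.85
tcp_pos: [0.5079, -0.1298, 0.1222]
eef_rot: [-180.0, 0.0, -163.0]
contact_force: [-5.3, 1.6, 12.1]
gripper_width: 0.0002
gripper_force: 7.1
time_s: 20.1
tcp_pos: [0.5079, -0.1298, 0.1222]
eef_rot: [-180.0, 0.1, -163.0]
contact_force: [-7.0, 2.8, 16.9]
gripper_width: 0.0003
gripper_force: 8.2
```

```bash
python3 -m handwheel '[[1,0,0,0.1,0],[1,0,0,0.1,0]]'; python3 - <<'E'
from h import *
s=get_state();print(s['contact_force'],s['moment'])
p,d=imaging.capture('scene');save('k',p,(195,120,315,220),6.6)
W=cloud('scene',d);a=np.deg2rad(16.9);ex=np.array([np.cos(a),np.sin(a)]);ey=np.array([-np.sin(a),np.cos(a)]);O=np.array([.5078,-.1305])
q=W[...,:2]-O;X=q@ex;Y=q@ey;Z=W[...,2]
for lo in np.arange(.17,.25,.008):
    m=(abs(X)<.06)&(abs(Y)<.06)&(Z>lo)&(Z<lo+.008)
    if m.sum()>3:print(round(lo,3),m.sum(),'X',np.round(np.percentile(X[m],[2,50,98])*1e3),'Y',np.round(np.percentile(Y[m],[2,98])*1e3))
E
```

```text
time_s: 20.35
tcp_pos: [0.5078, -0.1298, 0.1223]
eef_rot: [-180.0, 0.0, -163.1]
contact_force: [-3.5, 0.4, 9.0]
gripper_width: 0.0008
gripper_force: 4.8
[-3.45535325  0.43836171  8.9699993 ] [0.1916561  1.22804293 0.0044306 ]
0.17 33 X [45. 47. 49.] Y [-51.  49.]
0.178 401 X [-43.  33.  49.] Y [-54.  52.]
0.186 8 X [-3.  7. 40.] Y [-20.  32.]
0.194 41 X [-24.  38.  41.] Y [-44.  47.]
0.202 138 X [-29.  31.  40.] Y [-56.  59.]
0.21 196 X [-23.  27.  40.] Y [-35.  40.]
0.218 71 X [-21.  22.  25.] Y [-36.  55.]
0.226 193 X [-22.  23.  27.] Y [-58.  58.]
0.234 99 X [-21.  23.  27.] Y [-57.  49.]
0.242 84 X [-18.  21.  26.] Y [-50.  15.]
```

View pics/k.png

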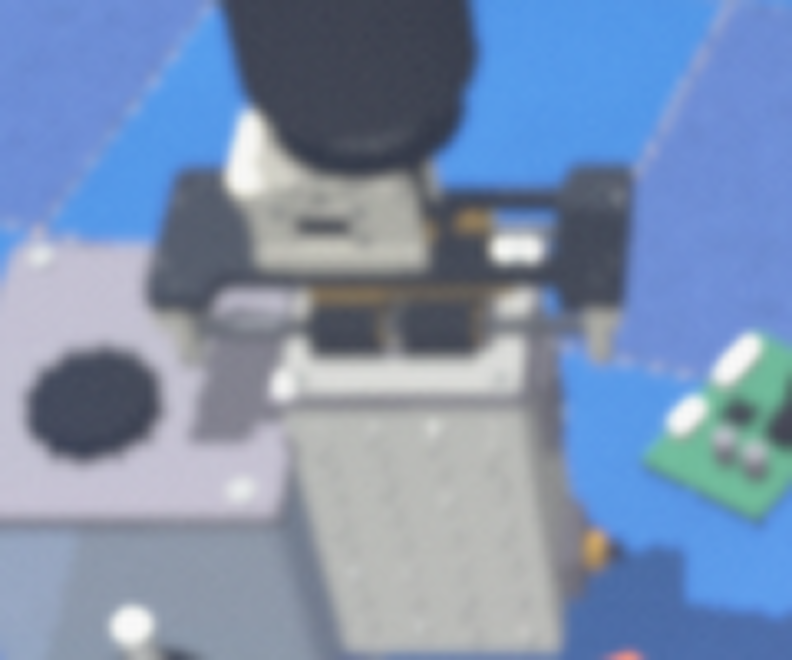

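The closed fingers are deep in the mouth and the gripper's carriages sit just above the collar (crop (395,335)). Contact is rigid at TCP z=0.1222, so I need to know whether it is at the fingertips or the body. I'll compare moment and force during lift and re-press.

```bash
cat > s.py <<'E'
from h import *
F=[];M=[]
s=get_state();print(np.round(s['time_s'],2),np.round(s['tcp_pos'],4),np.round(s['eef_rot'],2),'F',np.round(s['contact_force'],1),'M',np.round(s['moment'],3),'g',s['gripper_force'],np.round(s['gripper_width'],4))
E
python3 -m handwheel '[[1,0,0,0.2,0],[1,0,0,0.2,0]]'>/dev/null; python3 s.py; python3 -m handwheel '[[1,0,0,0.3,0],[1,0,0,0.3,0]]'>/dev/null; python3 s.py;  python3 -m handwheel '[[1,0,0,-0.25,0],[1,0,0,-0.4,0],[1,0,0,-0.4,0]]'>/dev/null; python3 s.py;python3 -m handwheel '[[1,0,0,-0.1,0],[1,0,0,-0.1,0]]'>/dev/null; python3 s.py;python3 -m handwheel '[[1,0,0,-0.05,0],[1,0,0,-0.05,0]]'>/dev/null; python3 s.py
```

```text
20.65 [ 0.5073 -0.1297  0.1233] [ 1.7998e+02 -3.0000e-02 -1.6308e+02] F [-0.9  0.2 -0.1] M [0.012 0.486 0.034] g 0.6831537772086449 0.0006
20.9 [ 0.5076 -0.1297  0.1266] [ 1.7999e+02 -1.0000e-02 -1.6308e+02] F [-2.1 -0.1 -0.5] M [-0.025  0.592 -0.007] g 0.7715064904186875 0.0005
21.28 [ 0.5078 -0.1298  0.1226] [-180.      0.   -163.07] F [-1.  -1.   0.3] M [-0.203  0.387  0.013] g 1.0983551759272814 0.0007
21.52 [ 0.5079 -0.1299  0.1224] [-1.7998e+02  3.0000e-02 -1.6306e+02] F [-2.9  0.5  7. ] M [ 0.202  1.108 -0.053] g 4.25191578164231 0.0002
21.78 [ 0.508  -0.1298  0.1223] [-1.7997e+02  5.0000e-02 -1.6305e+02] F [-5.6  1.4 10.1] M [ 0.395  1.514 -0.011] g 5.7164231754723005 0.0008
```

```bash
python3 - <<'E'
from h import *
p,d=imaging.capture('scene');W1=cloud('scene',d)
a=np.deg2rad(16.9);ex=np.array([np.cos(a),np.sin(a)]);ey=np.array([-np.sin(a),np.cos(a)])
for nm,W,tz,o in(('now',W1,.1223,[.508,-.1298]),('b',np.load('pics/bscene.npz')['W'],.2865,[.5082,-.1285]),('e',np.load('pics/e.npz')['W'],.1884,[.5076,-.1297])):
    q=W[...,:2]-o;X=q@ex;Y=q@ey;H=W[...,2]-tz
    for lo in range(36,92,4):
        m=(abs(X)<.1)&(abs(Y)<.1)&(H>lo/1e3)&(H<(lo+4)/1e3)&(W[...,2]>.19)
        if m.sum()>3: print(nm,lo,m.sum(),'X',np.round(np.percentile(X[m],[1,50,99])*1e3),'Y',np.round(np.percentile(Y[m],[1,50,99])*1e3))
E
```

```text
now 68 13 X [ 1. 30. 37.] Y [-87.  31.  86.]
now 72 20 X [-22.  37.  39.] Y [-88.   1.  85.]
now 76 43 X [21. 37. 40.] Y [-85.   4.  86.]
now 80 95 X [-27.  32.  40.] Y [-85.  10.  85.]
now 84 108 X [-31.  30.  40.] Y [-85.  28.  83.]
now 88 108 X [-24.  31.  40.] Y [-89.   8.  82.]
b 64 19 X [-51.  89.  90.] Y [-26.   3.  30.]
b 68 50 X [-88.  89.  92.] Y [-37.  10.  36.]
b 72 73 X [-82.  88.  92.] Y [-39.  16.  36.]
b 76 78 X [-82.  88.  91.] Y [-36.  18.  36.]
b 80 75 X [-81.  88.  92.] Y [-39.  20.  36.]
b 84 71 X [-82.  -5.  92.] Y [-17.  27.  36.]
b 88 134 X [-82.  28.  96.] Y [-39.  27.  36.]
e 36 5 X [-49. -40. -29.] Y [7. 8. 9.]
e 64 6 X [86. 87. 87.] Y [-7.  9. 30.]
e 68 35 X [-83.  88.  91.] Y [-38.  -2.  36.]
e 72 49 X [-83.  88.  91.] Y [-40.  12.  36.]
e 76 57 X [-79.  88.  90.] Y [-40.  14.  36.]
e 80 73 X [-80.  85.  90.] Y [-38.  25.  37.]
e 84 64 X [-80.  -6.  90.] Y [-35.  26.  36.]
e 88 90 X [-80. -32.  93.] Y [-41.  27.  36.]
```

Body clearance is fine and the moments put the contact at the fingertips, so the cartridge itself is stopped, about 1–3 mm before the snap is possible. That may be a tilt jam, so I'll wiggle it gently under light load.

```bash
python3 -m handwheel '[[1,-0.15,-0.05,0.05,0],[1,-0.15,-0.05,0.05,0]]'>/dev/null; python3 s.py; python3 -m handwheel '[[1,0.3,0.1,0,0],[1,0.3,0.1,0,0]]'>/dev/null; python3 s.py;  python3 -m handwheel '[[1,-0.15,-0.05,0,0],[1,-0.2,0.1,0,0],[1,-0.2,0.1,0,0]]'>/dev/null; python3 s.py;python3 -m handwheel '[[1,0.1,-0.3,0,0],[1,0.1,-0.3,0,0]]'>/dev/null; python3 s.py;python3 -m handwheel '[[1,-0.05,0.15,0,0],[1,-0.05,0.15,0,0]]'>/dev/null; python3 s.py
```

```text
22.08 [ 0.5071 -0.1302  0.1224] [-1.7997e+02  1.1000e-01 -1.6305e+02] F [-0.5  2.   6.9] M [ 0.421  0.189 -0.041] g 3.409200900932774 0.0006
22.32 [ 0.5078 -0.13    0.1222] [-1.7999e+02 -1.6000e-01 -1.6307e+02] F [-7.3 -1.1 13.2] M [-0.349  2.68   0.024] g 7.264911554032096 0.0006
22.7 [ 0.5077 -0.1289  0.1224] [-1.7992e+02  4.0000e-02 -1.6305e+02] F [-0.7 -3.6  6.4] M [-1.084  0.401  0.029] g 3.8367970346007496 0.0004
22.95 [ 0.5084 -0.1311  0.1222] [ 1.8000e+02  3.0000e-02 -1.6306e+02] F [-3.1  3.9  7.6] M [ 0.907  0.956 -0.04 ] g 4.425978102535737 0.0006
23.2 [ 0.5083 -0.1304  0.1224] [-1.7992e+02  4.0000e-02 -1.6305e+02] F [-0.2 -3.9  6.7] M [-1.124  0.209  0.043] g 3.8234310335246846 0.0005
```

```bash
python3 -m handwheel '[[1,0,0.0,-0.1,0],[1,0,0,-0.1,0]]'>/dev/null; python3 s.py; python3 -m handwheel '[[1,0,0,-0.04,0],[1,0,0,-0.04,0]]'>/dev/null; python3 s.py;  python3 -m handwheel '[[1,0,0,-0.03,0],[1,0,0,-0.03,0]]'>/dev/null; python3 s.py
```

```text
23.45 [ 0.5084 -0.1305  0.1222] [-1.7990e+02  7.0000e-02 -1.6304e+02] F [-3.  -2.7 13.6] M [-0.666  1.221  0.004] g 7.624795199953951 0.0006
23.7 [ 0.5085 -0.1305  0.1221] [-1.7990e+02  8.0000e-02 -1.6303e+02] F [-4.8 -1.5 16.2] M [-0.464  1.732 -0.03 ] g 8.847157047839005 0.0005
23.95 [ 0.5085 -0.1305  0.1221] [-1.7989e+02  9.0000e-02 -1.6303e+02] F [-6.3 -1.7 18.7] M [-0.287  2.005  0.009] g 9.866966695528845 0.0004
```

```bash
python3 -m handwheel '[[1,-0.05,0.07,0.6,0],[1,-0.05,0.07,0.8,0],[1,-0.05,0.07,0.8,0],[1,-0.05,0.07,0.8,0]]'>/dev/null; python3 s.py
python3 -m handwheel '[[1,0,0,-0.1,0],[1,0,0,-0.2,0]]'>/dev/null; python3 s.py
python3 -m handwheel '[[1,0,0,-0.06,0],[1,0,0,-0.1,0]]'>/dev/null; python3 s.py
python3 -m handwheel '[[1,0,0,-0.06,0],[1,0,0,-0.1,0]]'>/dev/null; python3 s.py
python3 -m handwheel '[[1,0,0,-0.06,0],[1,0,0,-0.1,0]]'>/dev/null; python3 s.py
python3 -m handwheel '[[1,0,0,-0.06,0],[1,0,0,-0.1,0]]'>/dev/null; python3 s.py
python3 -m handwheel '[[1,0,0,-0.06,0],[1,0,0,-0.1,0]]'>/dev/null; python3 s.py
```

```text
24.45 [ 0.507  -0.129   0.1276] [ 1.7999e+02 -3.0000e-02 -1.6307e+02] F [-2.2  0.3 -0.4] M [ 0.093  0.531 -0.028] g 0.7425436185440049 0.0005
24.7 [ 0.5074 -0.1291  0.1259] [-1.7999e+02  1.0000e-02 -1.6307e+02] F [-1.2  0.2  1. ] M [-0.129  0.415 -0.017] g 0.6148732607834972 0.0003
24.95 [ 0.5073 -0.1291  0.1249] [-180.      0.   -163.07] F [-1.5  0.3  1.4] M [-0.114  0.455  0.014] g 0.6130145004135557 0.0
25.2 [ 0.5072 -0.1291  0.124 ] [-180.      0.   -163.07] F [-1.4 -1.4  0.9] M [-0.098  0.398 -0.019] g 0.6124273777822964 0.0005
25.45 [ 0.5072 -0.1291  0.1229] [-180.     -0.   -163.07] F [-1.7 -0.5  0.3] M [-0.09   0.445  0.007] g 0.612196167348884 0.0004
25.7 [ 0.5073 -0.1291  0.1224] [-1.7999e+02  1.0000e-02 -1.6306e+02] F [-3.6  0.5  7.8] M [ 0.182  1.186 -0.028] g 3.8415196974528953 0.0003
25.95 [ 0.5074 -0.1291  0.1222] [-1.7997e+02  4.0000e-02 -1.6305e+02] F [-7.1  1.8 14.6] M [0.761 2.259 0.034] g 7.6631470178836025 0.0009
```

```bash
python3 s.py; python3 -m handwheel '[[1,0,0,0,4],[1,0,0,0,4]]'>/dev/null; python3 s.py
python3 -m handwheel '[[1,0,0,0,-8],[1,0,0,0,-8]]'>/dev/null; python3 s.py
python3 -m handwheel '[[1,0,0,0.0,4],[1,0,0,0,4]]'>/dev/null; python3 s.py
```

```text
25.95 [ 0.5074 -0.1291  0.1222] [-1.7997e+02  4.0000e-02 -1.6305e+02] F [-7.1  1.8 14.6] M [0.761 2.259 0.034] g 7.6631470178836025 0.0009
26.2 [ 0.5085 -0.1291  0.1223] [-1.7992e+02  1.5000e-01 -1.5899e+02] F [-2.1  0.4  8.7] M [0.224 0.626 0.029] g 5.422185754196107 0.0003
26.45 [ 0.5083 -0.1292  0.1223] [-1.7994e+02  1.3000e-01 -1.6715e+02] F [-1.6  0.2  9.9] M [ 0.08   0.64  -0.146] g 5.432347584683157 0.0004
26.7 [ 0.5088 -0.1292  0.1223] [-179.92    0.18 -162.98] F [-0.8 -0.9  7.3] M [-0.043  0.302  0.009] g 4.680084846331738 0.0002
```

Stall z stays constant over ±1 mm shifts in x and y, so this is a flat contact. I'll withdraw, look, and calibrate the moment arm by touching the tips on the deck beside the mouth.

```bash
python3 -m handwheel '[[1,-0.1,0,4,0],[1,-0.1,0,8,0],[1,-0.1,0,10,0],[1,3.5,1.1,10,0],[1,3.5,1.1,7.5,0],[1,3.5,1.1,6.6,0],[1,3.5,1.1,6.4,0]]'>/dev/null; python3 s.py
python3 - <<'E'
from h import *
p,d=imaging.capture('scene');save('m',p,(195,120,315,220),6.6);np.savez('pics/m',p=p,d=d,W=cloud('scene',d))
E
python3 -m handwheel '[[1,0,0,-0.3,0],[1,0,0,-0.45,0],[1,0,0,-0.55,0],[1,0,0,-0.65,0]]'>/dev/null; python3 s.py
```

```text
27.58 [ 0.5418 -0.1182  0.1845] [ 1.7999e+02 -7.0000e-02 -1.6307e+02] F [ 0.6 -0.6 -0.4] M [ 0.015 -0.001  0.006] g 0.0 0.0006
28.12 [ 0.5423 -0.1182  0.1802] [-1.7996e+02  5.0000e-02 -1.6305e+02] F [-6.8  3.3 17.3] M [1.448 2.631 0.016] g 8.60653413750697 0.0006
```

View pics/m.png

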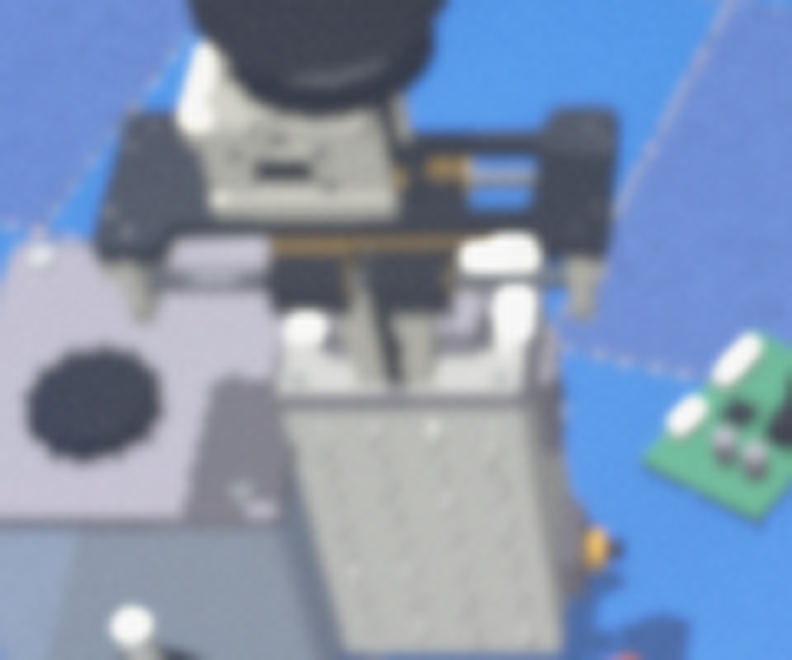

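```bash
python3 -m handwheel '[[1,0,0.15,0.12,0],[1,0,0.15,0.12,0]]'>/dev/null; python3 s.py;python3 -m handwheel '[[1,0,-0.3,0,0],[1,0,-0.3,0,0]]'>/dev/null; python3 s.py;python3 -m handwheel '[[1,0,0.15,0.5,0],[1,0,0.15,1,0]]'>/dev/null; python3 s.py
python3 - <<'E'
from h import *
f=np.load('pics/m.npz');W=f['W'];s=np.array([.5418,-.1182,.1845])
a=np.deg2rad(16.9);ex=np.array([np.cos(a),np.sin(a)]);ey=np.array([-np.sin(a),np.cos(a)])
q=W[...,:2]-s[:2];X=q@ex;Y=q@ey;H=W[...,2]-s[2]
for lo in range(8,88,5):
    m=(abs(X)<.05)&(abs(Y)<.05)&(H>lo/1e3)&(H<(lo+5)/1e3)
    if m.sum()>3: print(lo,m.sum(),'X',np.round(np.percentile(X[m],[2,50,98])*1e3),'Y',np.round(np.percentile(Y[m],[2,50,98])*1e3))
O=np.array([.5078,-.1305]);q=W[...,:2]-O;X=q@ex;Y=q@ey
m=(X>-.02)&(X<.02)&(abs(Y)<.028)&(W[...,2]<.19);print('in mouth',m.sum(),np.round(np.percentile(W[m][:,2],[2,25,50,75,98]),3))
E
```

```text
28.38 [ 0.5424 -0.1165  0.1803] [-1.7999e+02  5.0000e-02 -1.6306e+02] F [-2.3  2.1  6.4] M [0.69  0.829 0.03 ] g 3.1330117944889935 0.0007
28.62 [ 0.5429 -0.1194  0.1803] [-1.7999e+02  1.0000e-01 -1.6306e+02] F [0.3 2.2 6.3] M [ 0.899  0.227 -0.034] g 2.5938614800179494 0.0004
28.88 [ 0.542  -0.118   0.1898] [ 1.8000e+02 -3.0000e-02 -1.6307e+02] F [ 0.   0.2 -0.4] M [-0.042  0.009  0.044] g 0.0 0.0004
8 15 X [-5. 10. 13.] Y [-15.  -0.  14.]
13 18 X [ 5.  9. 13.] Y [-17.  -4.  14.]
18 18 X [ 0.  9. 12.] Y [-17.  -0.  14.]
23 20 X [ 6.  9. 14.] Y [-17.  -2.  12.]
28 13 X [ 4. 10. 12.] Y [-18.  -3.  15.]
33 21 X [ 5. 11. 12.] Y [-20.   1.  15.]
38 19 X [ 8. 11. 12.] Y [-21.  -6.  14.]
43 5 X [ 9. 11. 12.] Y [-13. -10.   9.]
48 4 X [10. 11. 13.] Y [-12.  -8.  -7.]
68 14 X [ 5. 37. 38.] Y [-35.  -2.  32.]
73 40 X [-21.  38.  40.] Y [-33.  -1.  34.]
78 64 X [-26.  36.  41.] Y [-44.  12.  48.]
83 94 X [-29.  32.  40.] Y [-50.  11.  48.]
in mouth 43 [0.175 0.176 0.176 0.178 0.182]
```

Closed fingers are straight, 22×35 mm, and the body starts 66 mm or more up, so it cannot foul the collar. The tip reads the deck at 0.1802 as it should, and the flap has swung shut (surface at 0.176). I'll re-enter and check how high the cartridge now sits.

```bash
python3 -m handwheel '[[1,0,0,1.5,0],[1,-3.46,-1.18,1.5,0],[1,-3.46,-1.18,1,0],[1,-3.46,-1.18,-0.5,0],[1,-3.46,-1.18,-2,0],[1,-3.46,-1.18,-3.5,0],[1,-3.46,-1.18,-4.5,0],[1,-3.46,-1.18,-5.5,0]]'>/dev/null; python3 s.py; python3 -m handwheel '[[1,0,0,-0.2,0],[1,0,0,-0.4,0],[1,0,0,-0.4,0]]'>/dev/null; python3 s.py
for i in 1 2 3; do python3 -m handwheel '[[1,0,0,-0.05,0],[1,0,0,-0.1,0]]'>/dev/null; python3 s.py; done
```

```text
29.88 [ 0.5073 -0.1299  0.1336] [ 1.7999e+02 -7.0000e-02 -1.6307e+02] F [-1.3 -1.1  1.2] M [-0.045  0.357 -0.003] g 0.695232292637229 0.0009
30.25 [ 0.5074 -0.1299  0.1307] [ 1.7999e+02 -1.0000e-02 -1.6308e+02] F [-1.9 -1.5 -1.9] M [-0.339  0.555  0.002] g 0.8358592609874904 0.0007
30.5 [ 0.5079 -0.1299  0.13  ] [-1.7999e+02  4.0000e-02 -1.6307e+02] F [-1.4 -1.   1.8] M [-0.11   0.419  0.082] g 0.6180787004996091 0.0005
30.75 [ 0.5077 -0.1299  0.1287] [-1.8000e+02  1.0000e-02 -1.6307e+02] F [-1.2  0.2  0.9] M [-0.162  0.372 -0.003] g 0.6156496764742769 0.0007
31.0 [ 0.5076 -0.1299  0.1276] [ 180.     -0.   -163.08] F [-1.7 -0.5  0.1] M [-0.127  0.412 -0.002] g 0.6146609986899421 0.0005
```

```bash
for i in 1 2 3 4 5 6 7; do python3 -m handwheel '[[1,0,0,-0.07,0]]'>/dev/null; python3 s.py; done
```

```text
31.12 [ 0.5076 -0.1299  0.1269] [ 180.     -0.   -163.07] F [-1.8 -0.3 -0.3] M [-0.139  0.429  0.055] g 0.6146484974306077 0.0007
31.25 [ 0.5076 -0.1299  0.1262] [-180.     -0.   -163.07] F [-1.3  0.1  1.3] M [-0.18   0.453 -0.023] g 0.6144722268800251 0.0005
31.38 [ 0.5076 -0.1299  0.1255] [ 180.      0.   -163.07] F [-0.9 -0.2  0.7] M [-0.143  0.409  0.047] g 0.6144758459413424 0.0006
31.5 [ 0.5076 -0.1299  0.1248] [ 180.      0.   -163.07] F [-1.4 -0.6  0.4] M [-0.125  0.378 -0.016] g 0.6145094241946936 0.0007
31.62 [ 0.5076 -0.1299  0.1241] [ 180.     -0.   -163.07] F [-0.7 -0.8  0.6] M [-0.142  0.462 -0.01 ] g 0.6145245544030331 0.0006
31.75 [ 0.5076 -0.1299  0.1234] [ 180.      0.   -163.07] F [-1.3  0.1  1.5] M [-0.102  0.42  -0.025] g 0.6145572403329425 0.0003
31.88 [ 0.5076 -0.1299  0.1227] [-180.      0.   -163.07] F [-1.9 -0.8  0.8] M [-0.103  0.425 -0.027] g 0.6144943930235058 0.0003
```

```bash
python3 -m handwheel '[[1,-0.1,0,-0.1,0],[1,-0.15,0,-0.15,0]]'>/dev/null; python3 s.py; python3 -m handwheel '[[1,0,0,0,5],[1,0,0,0,-5],[1,0,0,0,5],[1,0,0,0,0]]'>/dev/null; python3 s.py; python3 -m handwheel '[[1,-0.05,0,-0.06,5],[1,-0.05,0,-0.06,-5],[1,-0.05,0,-0.06,0]]'>/dev/null; python3 s.py;python3 -m handwheel '[[1,0,0,-0.04,5],[1,0,0,-0.04,-5],[1,0,0,-0.04,0]]'>/dev/null; python3 s.py
```

```text
32.12 [ 0.5077 -0.1299  0.1224] [-179.93    0.18 -163.03] F [1.1 0.4 7.4] M [ 0.117 -0.214 -0.044] g 4.035123761859722 0.0002
32.62 [ 0.5069 -0.1301  0.1223] [-1.7994e+02  9.0000e-02 -1.6292e+02] F [-2.5 -0.1  8.1] M [0.098 0.818 0.179] g 4.712978068987468 0.0005
33.0 [ 0.5073 -0.1301  0.1223] [-179.91    0.2  -163.15] F [ 1.1 -0.5  8.4] M [-0.181  0.055 -0.181] g 5.068202780939828 0.0005
33.38 [ 0.5078 -0.1301  0.1223] [-179.88    0.25 -163.14] F [-0.  -0.9 10.9] M [-0.151 -0.105 -0.234] g 5.906478303181757 0.0004
```

Turning under load gives an oddly large friction torque, which suggests contact at a wider radius than the tips. I'll measure the body's underside directly, by lowering the fingers just outside the column's +x wall so that only the body overlaps the deck.

```bash
python3 -m handwheel '[[1,0.1,0,3,0],[1,0.1,0,8,0],[1,0.1,0,9,0],[1,3.5,1,9,0],[1,6.2,1.85,9,0],[1,6.2,1.85,6,0],[1,6.2,1.85,2,0],[1,6.2,1.85,0.6,0]]'>/dev/null; python3 s.py
for i in 1 2 3 4 5 6; do python3 -m handwheel '[[1,0,0,-0.08,0],[1,0,0,-0.15,0]]'>/dev/null; python3 s.py; done
```

```text
34.38 [ 0.566  -0.1114  0.1235] [ 179.93   -0.23 -163.1 ] F [-0.7  0.4  0.1] M [ 0.035  0.039 -0.022] g 0.0 0.0004
34.62 [ 0.5686 -0.1114  0.1261] [-1.7996e+02  1.2000e-01 -1.6305e+02] F [ 0.5  0.1 -0.1] M [ 0.045 -0.035 -0.01 ] g 0.0 0.0008
34.88 [ 0.568  -0.1114  0.1241] [-1.7998e+02  9.0000e-02 -1.6307e+02] F [-0.5 -0.3  0.2] M [0.016 0.02  0.029] g 0.0 0.0005
35.12 [ 0.5676 -0.1114  0.1219] [-1.8000e+02  1.0000e-02 -1.6307e+02] F [-0.3  0.5 -0.1] M [ 0.003 -0.001 -0.008] g 0.0 0.0008
35.38 [ 0.5676 -0.1114  0.1202] [-180.     -0.   -163.07] F [0.4 0.2 0.5] M [0.043 0.02  0.033] g 0.0 0.0007
35.62 [ 0.5676 -0.1114  0.1187] [ 180.     -0.   -163.08] F [-0.1 -0.5  0.6] M [ 0.052  0.029 -0.002] g 0.0 0.0005
35.88 [ 0.5676 -0.1114  0.1172] [ 180.     -0.   -163.07] F [-1.3  0.6 -0.3] M [0.052 0.027 0.013] g 0.0 0.0002
```

Body underside is more than 63 mm above the tips, so the body is ruled out; the cartridge is stuck just at the valve. I'll go back in and press off-centre to unseat any cocking.

```bash
python3 -m handwheel '[[1,0,0,5,0],[1,0,0,8,0],[1,-5.5,-1.7,8,0],[1,-6.0,-1.85,8,0],[1,-6.0,-1.85,5,0],[1,-6.0,-1.85,3,0],[1,-6.0,-1.85,1.5,0],[1,-6.2,-1.09,1,0]]'>/dev/null; python3 s.py
python3 -m handwheel '[[1,0,0,-0.3,0],[1,0,0,-0.5,0],[1,0,0,-0.7,0],[1,0,0,-0.7,0]]'>/dev/null; python3 s.py
python3 -m handwheel '[[1,0.2,-0.7,0.3,0],[1,0.45,-1.5,0.3,0],[1,0.45,-1.5,0.1,0],[1,0.45,-1.5,0,0],[1,0.45,-1.5,0,0]]'>/dev/null; python3 s.py
```

```text
36.88 [ 0.5053 -0.1233  0.1266] [-1.7992e+02 -1.3000e-01 -1.6308e+02] F [  0.3 -43.5  14.9] M [-13.809   0.141   0.265] g 22.252949933172204 0.0004
37.38 [ 0.5077 -0.124   0.1228] [-1.7976e+02  1.7000e-01 -1.6300e+02] F [ -0.1 -13.3  10.7] M [-4.114  0.042  0.063] g 8.075983543985785 0.0006
38.0 [ 0.5099 -0.135   0.1225] [ 1.7987e+02  8.0000e-02 -1.6302e+02] F [-16.2  21.5  28.4] M [ 6.349  4.901 -0.165] g 17.22274909465341 0.0006
```

```bash
python3 -m handwheel '[[1,0,0,0.5,0],[1,-0.25,0.75,0.6,0],[1,-0.25,0.75,0.6,0]]'>/dev/null; python3 s.py
for i in 1 2 3; do python3 -m handwheel '[[1,0,0,-0.07,0],[1,0,0,-0.14,0]]'>/dev/null; python3 s.py; done
```

```text
38.38 [ 0.5075 -0.1295  0.1262] [ 1.8000e+02 -1.0000e-02 -1.6305e+02] F [-2.1  0.9  0.3] M [0.129 0.541 0.001] g 0.6816272903233767 0.0005
38.62 [ 0.5077 -0.13    0.1248] [-179.99    0.   -163.08] F [-1.  -1.   0.5] M [-0.12   0.386  0.039] g 0.616222514945548 0.0005
38.88 [ 0.5076 -0.1299  0.1234] [-180.     -0.   -163.08] F [-0.1 -0.1  0.8] M [-0.118  0.433 -0.018] g 0.6156215621740557 0.0006
39.12 [ 0.5077 -0.1299  0.1224] [-1.7998e+02  1.0000e-02 -1.6307e+02] F [-3.2  0.1  7.4] M [0.112 1.211 0.008] g 4.065075759426691 -0.0
```

Every high-force press so far also carried a 6–7 N sideways push from arm coupling, which wedges the cartridge against the wall. I'll press again with x compensated so the side force stays near zero.

```bash
python3 -m handwheel '[[1,-0.12,0,-0.03,0],[1,-0.12,0,-0.05,0]]'>/dev/null; python3 s.py
python3 -m handwheel '[[1,-0.05,0,-0.04,0],[1,-0.05,0,-0.06,0]]'>/dev/null; python3 s.py
python3 -m handwheel '[[1,-0.04,0,-0.04,0],[1,-0.04,0,-0.05,0]]'>/dev/null; python3 s.py
```

```text
39.38 [ 0.5075 -0.1299  0.1224] [-1.7994e+02  1.2000e-01 -1.6305e+02] F [ 0.1 -1.7  7.1] M [-0.212 -0.078 -0.005] g 3.7038098365883343 0.0006
39.62 [ 0.5076 -0.1299  0.1223] [-179.92    0.18 -163.03] F [ 0.9 -1.1 10.3] M [-0.072 -0.025 -0.053] g 5.086625724798068 0.0006
39.88 [ 0.5077 -0.1299  0.1223] [-179.9     0.24 -163.02] F [ 0.5 -0.1 11.1] M [ 0.003 -0.097 -0.045] g 6.122784300532658 0.0005
```

```bash
python3 -m handwheel '[[1,-0.04,0,-0.04,0],[1,-0.04,0,-0.06,0]]'>/dev/null; python3 s.py
python3 -m handwheel '[[1,-0.04,0,-0.04,0],[1,-0.04,0,-0.05,0]]'>/dev/null; python3 s.py
python3 -m handwheel '[[1,-0.03,0,-0.03,0],[1,-0.03,0,-0.04,0]]'>/dev/null; python3 s.py
```

```text
40.12 [ 0.5078 -0.1299  0.1222] [-179.87    0.29 -163.01] F [-0.5  0.  16. ] M [ 0.169  0.13  -0.052] g 8.009864572668448 0.0006
40.38 [ 0.5078 -0.1299  0.1221] [-179.85    0.34 -163.  ] F [-1.1  0.7 17.8] M [ 0.289  0.099 -0.084] g 9.073659574292563 0.0007
40.62 [ 0.5079 -0.1299  0.1221] [-179.83    0.38 -162.99] F [-0.7  0.9 20.7] M [ 0.415  0.116 -0.027] g 10.201455719970909 0.0004
```

```bash
python3 -m handwheel '[[1,0.2,0,3,0],[1,0.2,0,8,0],[1,0.2,0,9.5,0],[1,-1,4,9.5,0],[1,-1.9,6.95,9,0],[1,-1.9,6.95,6,0],[1,-1.9,6.95,1.5,0],[1,-1.9,6.95,0.5,0]]'>/dev/null; python3 s.py
for i in 1 2 3 4 5; do python3 -m handwheel '[[1,0,0,-0.1,0],[1,0,0,-0.15,0]]'>/dev/null; python3 s.py; done
```

```text
41.62 [ 0.4832 -0.0604  0.1213] [ 179.95   -0.31 -163.09] F [-3.2  3.7  3.8] M [ 0.927  0.827 -0.022] g 2.3597757308743894 0.0002
41.88 [ 0.4857 -0.0601  0.1233] [ 1.7999e+02  4.0000e-02 -1.6309e+02] F [-2.5  3.1  0.1] M [ 0.999  1.075 -0.059] g 1.8252044753171504 0.0004
42.12 [ 0.4862 -0.0599  0.1226] [ 1.8000e+02  1.4000e-01 -1.6306e+02] F [-5.6  4.9  5.8] M [ 1.696  1.542 -0.061] g 3.8556619081646204 0.0005
42.38 [ 0.4867 -0.0596  0.1215] [-180.      0.21 -163.05] F [-5.5  8.4  8.5] M [ 2.21   1.649 -0.096] g 5.062406184151769 0.0005
42.62 [ 0.4871 -0.0593  0.1204] [ 179.99    0.26 -163.04] F [-6.5  9.2 11.7] M [ 2.74   1.845 -0.034] g 6.373610361479223 0.0003
42.88 [ 0.4874 -0.0591  0.1192] [ 179.99    0.31 -163.03] F [-7.3 11.2 13.1] M [ 3.365  2.035 -0.047] g 7.558255679905415 0.0005
```

That +y test was spoiled: the fingertips slid on a fitting on the tank's wall. I'll try the other finger orientation instead, which both tests the idea and could fix it (fingers 32 mm wide in the 36 mm well).

```bash
python3 -m handwheel '[[1,0,0.2,3,0],[1,0,0.2,8,10],[1,0.6,-2,9,20],[1,1.2,-4,9,30],[1,2.0,-7.1,9,40],[1,2.0,-7.1,9,50],[1,2.0,-7.1,8,60],[1,2.0,-7.1,8,70]]'>/dev/null; python3 s.py
python3 -m handwheel '[[1,0,0,0,10],[1,0,0,0,20],[1,0,0,-0.7,20]]'>/dev/null; python3 s.py
```

```text
43.88 [ 0.506  -0.1319  0.1974] [-1.7989e+02 -2.0000e-02 -9.2770e+01] F [-0.1  0.4  0.3] M [0.045 0.148 0.025] g 0.0 0.0002
44.25 [ 0.5067 -0.1316  0.191 ] [-1.7979e+02 -8.0000e-02 -7.3140e+01] F [ 0.1 -0.5  0.1] M [0.008 0.164 0.021] g 0.0 0.0007
```

```bash
python3 -m handwheel '[[1,0.08,0.17,-0.3,0],[1,0.08,0.17,-0.8,0],[1,0.08,0.17,-1.5,0],[1,0.08,0.17,-2.2,0]]'>/dev/null; python3 s.py
python3 -m handwheel '[[1,0,0,-0.7,0],[1,0,0,-1.4,0],[1,0,0,-2.1,0]]'>/dev/null; python3 s.py
```

```text
44.75 [ 0.507  -0.1297  0.1677] [-1.7992e+02 -5.0000e-02 -7.3080e+01] F [-0.9  0.3  7. ] M [-0.049  0.38   0.059] g 2.6471386151388288 0.0002
45.12 [ 0.5071 -0.13    0.1479] [-1.7993e+02 -1.0000e-01 -7.3020e+01] F [-17.4   7.1  51.9] M [2.494 5.908 0.078] g 30.572233954444528 0.0001
```

The friction torque (effective radius about 35–40 mm) means the finger carriages ride on the collar's y rims at this depth. A single finger of the opened gripper, put in the middle of the well with its twin outside the tank's +y wall, keeps its carriage inside the mouth and should reach deeper.

```bash
python3 -m handwheel '[[1,0,0,2.5,0],[1,0,0,6,-5],[0,-0.4,1.2,7.5,-15],[0,-0.8,2.5,7.5,-25],[0,-1.2,3.7,7.5,-35],[0,-1.4,4.9,7.5,-45],[0,-1.4,4.9,7.5,-55],[0,-1.4,4.9,7.5,-65]]'>/dev/null; python3 s.py
python3 -m handwheel '[[0,0,0,0,-10],[0,0,0,0,-20],[0,0,0,0,-25],[0,0,0,0,-25]]'>/dev/null; python3 s.py
python3 - <<'E'
from h import *
p,d=imaging.capture('scene');save('z',p,(190,90,350,220),4.8)
E
```

```text
46.12 [ 0.492  -0.0802  0.2208] [ 1.7997e+02 -2.0000e-02 -1.3840e+02] F [ 0.   0.4 -0.2] M [0.061 0.015 0.002] g 0.0 0.055
46.62 [ 0.492  -0.0805  0.2208] [ 1.7998e+02 -4.0000e-02 -1.6305e+02] F [ 0.2 -0.6 -0.2] M [ 0.001  0.01  -0.023] g 0.0 0.0867
```

View pics/z.png

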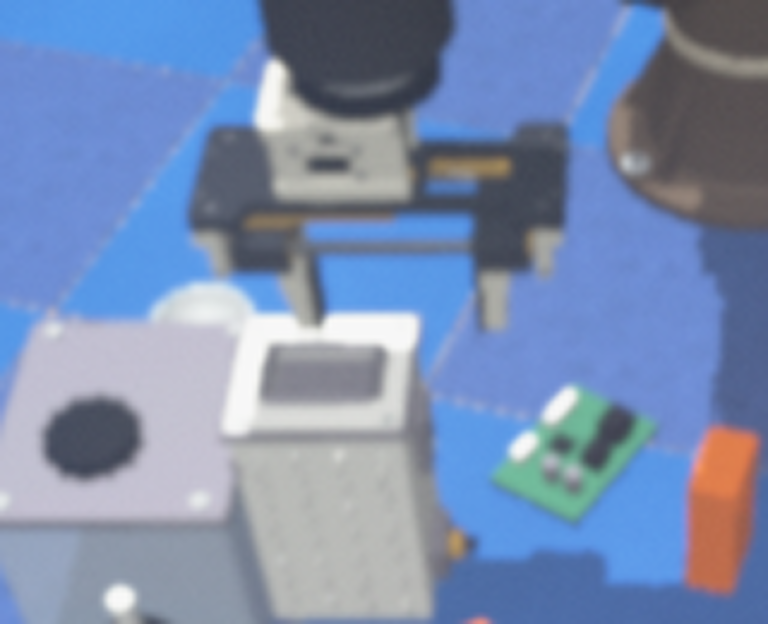

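The open gripper's left finger hangs over the mouth (crop (310,320)) with its carriage lying behind it, and the flap is shut. I'll descend.

```bash
python3 -m handwheel '[[0,0,0,-2,0],[0,0,0,-3.5,0],[0,0,0,-5,0],[0,0,0,-6.5,0],[0,0,0,-8,0],[0,0,0,-9,0],[0,0,0,-9.3,0]]'>/dev/null; python3 s.py
for i in 1 2 3; do python3 -m handwheel '[[0,0,0,-0.12,0],[0,0,0,-0.22,0]]'>/dev/null; python3 s.py; done
```

```text
47.55 [ 0.4915 -0.0807  0.1275] [ 1.7998e+02 -1.0000e-01 -1.6308e+02] F [-1.5 -0.7  0.1] M [-0.082  0.399 -0.067] g 0.6043597951065749 0.0876
47.8 [ 0.4924 -0.0805  0.1266] [-1.7999e+02  4.0000e-02 -1.6307e+02] F [-1.9 -0.1  0.3] M [-0.139  0.361 -0.082] g 0.613147309049964 0.0874
48.05 [ 0.4923 -0.0806  0.1242] [-1.8000e+02  2.0000e-02 -1.6307e+02] F [-0.5 -0.7  0.2] M [-0.117  0.407 -0.09 ] g 0.6103262258693576 0.0875
48.3 [ 0.4922 -0.0806  0.1219] [-1.8000e+02  1.0000e-02 -1.6307e+02] F [-1.4 -0.9  2.2] M [-0.217  0.464 -0.086] g 1.1684705103834858 0.0878
```

It goes past the old stall height, so carriages on the collar were the cause. Pressing on slowly.

```bash
for i in 1 2 3 4; do python3 -m handwheel '[[0,0,0,-0.1,0]]'>/dev/null; python3 s.py; done
```

```text
48.42 [ 0.4923 -0.0806  0.1209] [-1.7999e+02  1.0000e-02 -1.6307e+02] F [-0.6 -0.5  1.5] M [-0.182  0.366 -0.072] g 1.1756706282903906 0.0879
48.55 [ 0.4924 -0.0806  0.12  ] [-1.7999e+02  2.0000e-02 -1.6306e+02] F [-1.1  0.4  6.3] M [-0.352  0.66  -0.061] g 2.8876296593807638 0.0876
48.68 [ 0.4926 -0.0807  0.1193] [-1.7997e+02  4.0000e-02 -1.6306e+02] F [-2.   0.6  6.3] M [-0.376  0.635 -0.053] g 3.3100626821396872 0.0875
48.8 [ 0.4928 -0.0807  0.1185] [-1.7996e+02  6.0000e-02 -1.6305e+02] F [-2.3 -0.5  7.4] M [-0.402  0.705 -0.089] g 3.7548227528168354 0.0876
```

```bash
for i in 1 2 3 4; do python3 -m handwheel '[[0,0,0,-0.09,0]]'>/dev/null; python3 s.py; done
```

```text
48.92 [ 0.4929 -0.0807  0.1181] [-1.7994e+02  7.0000e-02 -1.6304e+02] F [-5.7  1.2 16.1] M [-0.538  1.675 -0.325] g 3.839051333707175 0.0874
49.05 [ 0.4931 -0.0808  0.1179] [-1.7992e+02  1.0000e-01 -1.6303e+02] F [-8.7  4.3 22.4] M [-0.59   2.484 -0.544] g 3.877813964318193 0.0875
49.18 [ 0.4932 -0.0809  0.1177] [-1.7989e+02  1.2000e-01 -1.6302e+02] F [-11.8   3.3  30. ] M [-0.761  3.219 -0.726] g 3.823073278181255 0.0873
49.3 [ 0.4934 -0.081   0.1176] [-1.7986e+02  1.5000e-01 -1.6301e+02] F [-14.7   5.   36.5] M [-0.93   3.98  -0.959] g 3.7759183812886477 0.0873
```

The gripper's end post now rests on the collar rim: the pad force is constant and the moment puts the contact 80 mm towards −y. I'm backing off. Narrowing the opening to about 76 mm while shifting the tool moves that post outside the collar, above the deck.

```bash
python3 -m handwheel '[[0,0,0,0.7,0],[0,0,0,1,0],[0.14,0.08,-0.26,1,0],[0.14,0.16,-0.53,1,0],[0.14,0.16,-0.53,1,0],[0.14,0.16,-0.53,1,0]]'>/dev/null; python3 s.py
```

```text
50.05 [ 0.4936 -0.0861  0.124 ] [-1.8000e+02 -3.0000e-02 -1.6309e+02] F [-1.3 -2.  -0. ] M [-0.453  0.413 -0.083] g 0.7493302586954087 0.0756
```

```bash
python3 -m handwheel '[[0.14,0,0,-0.15,0],[0.14,0,0,-0.3,0],[0.14,0,0,-0.4,0],[0.14,0,0,-0.5,0]]'>/dev/null; python3 s.py; for i in 1 2 3 4; do python3 -m handwheel '[[0.14,0,0,-0.08,0]]'>/dev/null; python3 s.py; done
```

```text
50.55 [ 0.4938 -0.0859  0.1193] [-1.8000e+02  1.0000e-02 -1.6306e+02] F [-2.2  0.3  5.7] M [-0.276  0.833 -0.098] g 3.1473936359543586 0.0751
50.68 [ 0.4941 -0.086   0.1189] [-1.7997e+02  3.0000e-02 -1.6305e+02] F [-1.9 -0.5  6.6] M [-0.3    0.901 -0.125] g 3.4511840590130305 0.0752
50.8 [ 0.4943 -0.086   0.1183] [-1.7996e+02  5.0000e-02 -1.6305e+02] F [-2.4 -0.1  7.8] M [-0.362  0.879 -0.045] g 3.7847220579874374 0.0754
50.92 [ 0.4945 -0.086   0.1177] [-1.7996e+02  8.0000e-02 -1.6304e+02] F [-2.8 -0.9  8.1] M [-0.4    0.823 -0.102] g 4.138815521146171 0.0755
51.05 [ 0.4947 -0.086   0.1171] [-1.7995e+02  1.0000e-01 -1.6304e+02] F [-2.  -0.2  8.7] M [-0.319  0.8   -0.1  ] g 4.473439041757956 0.0754
```

Past 0.1177 with only the valve's spring growing. Continuing.

```bash
for i in 1 2 3 4; do python3 -m handwheel '[[0.14,0,0,-0.07,0]]'>/dev/null; python3 s.py; done
```

```text
51.18 [ 0.4948 -0.0859  0.1165] [-1.7995e+02  1.1000e-01 -1.6303e+02] F [-2.5 -0.2  9.5] M [-0.284  0.735 -0.088] g 4.72073064185679 0.0756
51.3 [ 0.4948 -0.086   0.1157] [-1.7994e+02  1.1000e-01 -1.6304e+02] F [-1.6 -0.5  8.3] M [-0.633  0.567 -0.117] g 3.880113250343129 0.0755
51.42 [ 0.4951 -0.0862  0.1153] [-1.7991e+02  1.3000e-01 -1.6302e+02] F [-2.3 -1.2 11.1] M [-1.1    0.623 -0.1  ] g 4.067711834795773 0.0756
51.55 [ 0.4954 -0.0863  0.115 ] [-1.7989e+02  1.6000e-01 -1.6301e+02] F [-1.5 -1.9 13.9] M [-1.54   0.593 -0.158] g 4.248168266076391 0.0753
```

```bash
for i in 1 2; do python3 -m handwheel '[[0.14,0,0,-0.07,0]]'>/dev/null; python3 s.py; done
```

```text
51.68 [ 0.4957 -0.0865  0.1146] [-179.86    0.19 -163.  ] F [-2.8 -2.9 14.8] M [-1.945  0.64  -0.164] g 4.434406734791878 0.0754
51.8 [ 0.496  -0.0867  0.1143] [-179.83    0.21 -162.98] F [-4.  -3.  19.9] M [-2.102  0.98  -0.271] g 5.763864439650206 0.0756
```

The push fell at 0.116 (snap), then rose steeply at 0.1143 (seat). I'll back off a little to check that it's held.

```bash
python3 -m handwheel '[[0.14,0,0,0.2,0],[0.14,0,0,0.35,0]]'>/dev/null; python3 s.py; for i in 1 2 3; do python3 -m handwheel '[[0.14,0,0,0.06,0]]'>/dev/null; python3 s.py; done;  python3 -m handwheel '[[0.14,0,0,0.3,0],[0.14,0,0,0.3,0]]'>/dev/null; python3 s.py; for i in 1 2 3 4; do python3 -m handwheel '[[0.14,0,0,-0.07,0],[0.14,0,0,-0.14,0]]'>/dev/null; python3 s.py; done
```

```text
52.05 [ 0.4944 -0.0861  0.1162] [-1.7996e+02  8.0000e-02 -1.6306e+02] F [-1.5 -2.7  2.8] M [-0.862  0.397 -0.031] g 2.1647562738507986 0.0752
52.18 [ 0.4941 -0.0861  0.1162] [-1.7997e+02  4.0000e-02 -1.6306e+02] F [-0.1 -2.9  0.4] M [-0.868  0.151 -0.027] g 1.669923426961759 0.0753
52.3 [ 0.4937 -0.0859  0.1164] [ 1.7999e+02 -1.0000e-02 -1.6308e+02] F [-1.1 -0.9 -0.1] M [-0.468  0.354 -0.041] g 0.8106584975939768 0.0758
52.42 [ 0.4932 -0.0859  0.1167] [ 1.7997e+02 -7.0000e-02 -1.6309e+02] F [-1.8 -1.5 -1. ] M [-0.338  0.509 -0.072] g 0.8384031092282385 0.0755
52.68 [ 0.4936 -0.0857  0.1201] [ 1.7998e+02 -1.0000e-02 -1.6308e+02] F [-2.   0.8 -0.7] M [-0.059  0.627 -0.042] g 0.8216962299775332 0.0752
52.92 [ 0.4942 -0.0858  0.119 ] [-1.7999e+02  4.0000e-02 -1.6306e+02] F [-1.8 -0.   0.1] M [-0.098  0.422 -0.058] g 0.6140060734469444 0.0756
53.18 [ 0.4939 -0.0859  0.1174] [-1.8000e+02  1.0000e-02 -1.6307e+02] F [-1.1 -0.1  1.1] M [-0.166  0.4   -0.076] g 0.6100125052034855 0.0752
53.42 [ 0.494  -0.0859  0.1161] [-1.7999e+02  2.0000e-02 -1.6306e+02] F [-1.8 -0.5  4. ] M [-0.122  0.687 -0.107] g 2.989369835704565 0.0752
53.68 [ 0.4948 -0.0861  0.1156] [-1.7994e+02  1.0000e-01 -1.6303e+02] F [-2.8  0.3  9.7] M [-0.735  0.656 -0.111] g 3.9477077656192705 0.075
```

The top stays at 0.1163 with spring feel beneath it, so the catches hold it. Withdrawing and checking the flap.

```bash
python3 -m handwheel '[[0.14,-0.05,0,2,0],[0.14,-0.05,0,6,0],[0.14,-0.05,0,11,0],[0.14,-0.05,0,16,0],[0.14,-0.05,0,16,0],[0.14,-0.05,0,16,0]]'
python3 - <<'E'
from h import *
p,d=imaging.capture('scene');W=cloud('scene',d)
a=np.deg2rad(16.9);ex=np.array([np.cos(a),np.sin(a)]);ey=np.array([-np.sin(a),np.cos(a)]);O=np.array([.5078,-.1305])
q=W[...,:2]-O;X=q@ex;Y=q@ey
for lo,hi in((-.014,-.004),(-.004,.006),(.006,.014)):
    m=(X>lo)&(X<hi)&(abs(Y)<.022)&(W[...,2]<.2);print('flap z at x',lo,m.sum(),np.round(np.percentile(W[m][:,2],[5,50,95]),4))
E
```

```text
time_s: 54.42
tcp_pos: [0.4932, -0.0857, 0.2742]
eef_rot: [180.0, 0.0, -163.1]
contact_force: [-0.2, -0.4, 0.6]
gripper_width: 0.0757
gripper_force: 0.0
flap z at x -0.014 39 [0.1758 0.1776 0.1794]
flap z at x -0.004 38 [0.1743 0.177  0.1792]
flap z at x 0.006 27 [0.1752 0.1779 0.1796]
```

The flap is level and shut, and the robot is clear.

```bash
python3 -c "
from plant import r
print(r.close_job())"
```

```text
the job is handed in; nothing more can be done
None
```

I handed the job in at about 54 s with the cartridge held under the catches, the flap shut and the robot clear. The final presses were made with one finger of the opened gripper (the closed ones fouled the collar), and stalled attempts read up to about 52 N at the wrist, so your 25 N limit was exceeded; the verdict was not shown.

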